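# Free the filter slide of the light source and lay its filter on the wipes

### The job

Take the red screwdriver from its stand and, reaching in at a slant under the overhanging lamp head, hold the recessed orange catch of the light source's filter slide down with the tip while pushing the slide out past its middle stop to the last one, where the catch springs up again. Press firmly but do not ram it, and put the screwdriver back in its stand. Then lift the square amber filter out of the slide and lay it gently and flat on the pack of wipes; leave the slide out, and do not knock the cassette, jar, can and objective that stand behind the stand.

Things in the scene. Friction and masses are not known exactly. Their poses are not given: they have to be found in the camera images.
- lamp: LED light source, fixed: white plinth and dark finned head, 158 (x) x 84 (y) x 121 mm high. Origin on the table under the home position of the filter; +x is the level direction in which the slide comes out, z up. A white roof plate (z 61.5 to 67.5 mm, x -126 to -29 mm) covers the slide; a slot 14 mm wide (y -7 to 7 mm) runs along it over the catch
- head_edge (a point): middle of the lower rear edge of the lamp head, at lamp x = -62, z = 97 mm; the head (x -62 to 30, z 97 to 121 mm, 84 mm wide) overhangs the slot from here on, and a dark neck closes the slot at x = -31 mm. A vertical tool cannot follow the catch under it to the last stop; a shaft tilted about 40 deg (30 to 50), handle leaning back to -x, clears it
- slide (a joint): travel of the filter slide along the lamp's +x, m: 0 home (filter under the lamp), 0.060 pushed out (end of travel 0.062). About 3.5 N of friction. While up, the catch locks it in three stops, at 0, 0.030 and 0.060, with 2 mm of play each way
- catch (a joint): how far the orange catch is pressed down into the slide, m: 0 up, 0.007 bottomed. Spring, 3 N at first touch rising to 7 N at the bottom. The slide is free beyond 0.004; released over a stop, the catch springs up and locks there
- catch_pad (a point): point on the catch's flat orange top (23 mm along x, 9 mm wide, facing up), at lamp x = -104 mm + slide travel, y 0, z 54 mm when up. It is the floor of a straight-sided well in the slide, x -15 to +10 mm from this point, 10 mm wide; the well's mouth is 6 mm above it, the roof's top 13.5 mm. A pin in the well pushes the slide by the well's front (+x) wall
- slide_pocket (a point): centre of the floor of the pocket in the slide where the filter sits, z 55 mm; pocket walls 5 mm high, open in the middle of both sides (28 mm). At lamp x = slide travel, so it is 60 mm out at the last stop, 30 mm beyond the neck's front face
- filter: mounted filter, black square frame 50 x 50 x 16 mm with amber glass, about 0.06 kg, loose in the pocket and hidden under the lamp at first. Origin at the centre of its underside, z up, x and y along its sides (parallel to the lamp's at first). Its upper 11 mm stands clear of the pocket; grip it across y (50 mm)
- driver: screwdriver, 145 mm long, 45 g, standing tip down in the stand. Its +y axis runs along the shaft from tip to handle end (up at the start). Round red handle of 16 mm diameter, 76 mm long, and steel shaft of 3.5 mm diameter, 68 mm long. Origin beside the shaft's axis (the axis is at its z = 8 mm), 1 mm above the handle's lower face
- driver_tip (a point): flat end of the screwdriver's shaft, on its axis
- driver_handle (a point): point on the axis in the red handle, 104 mm above the tip and 36 mm above the handle's lower face; the handle goes on 40 mm beyond it
- stand: grey tool stand fixed on the table, 50 (x) x 130 (y) x 78 mm high, origin under its centre, z up. Vertical through holes of 9 mm at y = -45 (the screwdriver's) and y = 0 (free); a blue-handled driver, fixed, 46 mm high above the top, at y = +45 mm
- stand_hole (a point): mouth of the screwdriver's hole, on the stand's top (z 78 mm). In place, the handle's lower face rests on the top and the tip is 68 mm below it
- wipes: white pack of cleanroom wipes fixed on the table, 120 (x) x 155 (y) x 23 mm high, origin under its centre, z up
- microscope_stage_x (a joint): how far the microscope's black stage is run back, m. Not part of the job, but in the way: its front edge is at world x = 0.395 + this value, y 0 to 0.22, z 0.22 to 0.25, with drive knobs hanging under it (x from its front edge + 0.005, y 0.035 to 0.215) down to z 0.085
- cassette: bystander: open white wafer cassette, 130 x 124 x 115 mm, origin under its centre
- swab_jar: bystander: glass jar with swabs, 58 mm wide, 120 mm high, origin under its centre
- objective_can: bystander: black objective can, 41 mm wide, 65 mm high, origin under its centre
- objective: bystander: white spare objective standing on its cap, 30 mm wide, 54 mm high, origin under its centre

How it is judged:
By the outcome, as a careful person would: the job done as asked, in the order asked, and still so for the second after the job is handed in, with the robot touching nothing.
It also fails if it takes over 72 s, if anything falls off the work surface, if the arm or the gripper's body presses on something with over 40 N, if the wrist force passes 120 N, or if a joint passes its speed limit or range.

### The arm

A 6-joint arm with a two-finger parallel gripper is mounted at the origin on the work surface; the furniture and walls round the work are solid. World frame = base frame: x ahead of the robot, y to its left, z up, the work surface at z = 0. Lengths are in m, angles in rad, forces in N, time in s.
With the tool pointing down it reaches from about 0.35 to 0.775 m from the base axis. Payload 5.5 kg.
Tool frame: the origin (TCP) lies on the centre line of the jaws, within the pads' length; the fingertips stand 11 mm ahead of it and the grasp point (between the pads) lies 8 mm behind it (env.tip_extent is the distance from the TCP to the fingertips, in m); z points along the fingers, y is the line along which they close (so a half turn about z gives the same grasp; the last joint's range is limited). The gripper opens to 85 mm and grips with 20 to 120 N. Pads are 22 mm wide; open, the fingers measure 114 mm over their backs; the gripper's body (76 mm by 85 mm) begins 54 mm behind the grasp point. The pads swing forward as they close: fully open they stand 13 mm farther back than shut.
Start: joints at [1.205, 0.313, 0.046, 1.304, 0, 1.431], TCP at [0.129, 0.56, 0.211] pointing down, gripper open.
Joint ranges: [-2.76, 2.76], [-0.86, 1.69], [-1.03, 1.26], [-2.2, 2.34], [-1.47, 1.5], [-3.14, 3.14]. Speed limits (rad/s): [2.57, 2.57, 3.14, 3.14, 3.14, 3.14].

### API

Orientations are given as a unit quaternion [w, x, y, z].
In Python, from workcell import env gives the robot as it stands.
- The arm moves only by the shell command python3 -m jog 'ROWS' [FORCE]. ROWS is JSON, a list of rows, each a list of 5 numbers: the gripper's target within -1 to 1 (shut at 1, half-way at 0, fully open at -1), then the shift along the tool's x, y, z in m, then the turn about the tool's z in degrees. In form: [[fingers, tx, ty, tz, turn], ...]. A call has 1 to 5 rows; each row shifts and turns the commanded pose from where the row before left it, along the tool's axes as they then stand; what a row does not reach is not made up. A row lasts 1/12 s, in which the tool goes at most 41.7 mm and 7.16 degrees, less where a joint would pass 70% of its speed; a pose out of reach is approached as far as the arm can. A call is refused whole if a number of a shift passes 0.0417 or a number of a turn 7.16, either way. A call with a gripper value outside its range is refused whole. The fingers move at their own pace and stop on an object; FORCE is the grip in N (left out, the last holds). Time passes only in rows, so rows that do not move let the fingers close. It gives the time, the measured TCP pose, the force, the opening and the grip force at its end, in the units of the state.
- env.get_state(): the state, without advancing time (a new reading comes with each control period).
- env.read_camera(name): name is "scene" or "side" or "wrist"; returns a dict with "img" (420x560x3 uint8, red, green, blue), "fov_y" (degrees; the focal length in pixels is half the picture's height over the tangent of half this angle, whatever the lens; pixels are square), "cx", "cy" (the principal point, pixels), "T" (4x4, takes a point from camera to world coordinates). Camera axes: x right, y up, looking along -z (the intrinsics and any distortion apply to the point x, -y, -z); pixel columns grow to the right and rows downward; lengths in m; the calibration is good to about 2 mm. The wrist camera is an equidistant fisheye: a pixel r from the principal point sees the ray r / f radians off the axis. A picture is of the moment at which its call begins. There is no depth.
- env.hand_in(): hands the job in; it is judged then, once.
The state is a dict: "clock": time; "joint_pos": joint angles; "qvel": joint speeds; "tau": joint torques, N m; "tcp_pos": TCP position; "orientation": TCP orientation; "wrist_force": force on the tool from outside, world axes, zero at the start; "ft_torque": the same for the moment, N m; "finger_gap": finger opening in m; "grip_force": force on a finger pad.
Only numpy, scipy, OpenCV 4.12 (cv2) and the standard library are available. Lean on these libraries where they do the work, as an engineer would, in place of code of your own. Each camera call takes 0.05 s, during which the arm holds its last target. There are 200 camera calls.

## Working session

There is one attempt and no reset: what is moved stays moved. The work goes in short steps, Python scripts to look and compute and a shell command to move; the robot and the scene stay as the last step left them, time stands still between calls to the robot, and variables do not carry over. Pictures are saved under pics/ and viewed, at most 10 in all, crops included, and the job is handed in when it is done.

```bash
ls; mkdir -p pics
cat > h.py <<'E'
import numpy as np, cv2
from workcell import env
def cam(n):
    c=env.read_camera(n); return c
def save(c,name,crop=None,scale=1):
    im=c["img"][:,:,::-1]
    if crop: im=im[crop[1]:crop[3],crop[0]:crop[2]]
    if scale!=1: im=cv2.resize(im,None,fx=scale,fy=scale,interpolation=cv2.INTER_CUBIC)
    cv2.imwrite("pics/"+name,im)
def foc(c): return c["img"].shape[0]/2/np.tan(np.radians(c["fov_y"])/2)
def ray(c,u,v,fish=False):
    f=foc(c);x=(u-c["cx"])/f;y=(v-c["cy"])/f
    if fish:
        r=np.hypot(x,y);s=np.sin(r)/r if r>1e-9 else 1;d=np.array([x*s,-y*s,-np.cos(r)])
    else: d=np.array([x,-y,-1.])
    T=np.array(c["T"]);return T[:3,3],T[:3,:3]@d
def atz(c,u,v,z,fish=False):
    o,d=ray(c,u,v,fish);return o+d*(z-o[2])/d[2]
def proj(c,P,fish=False):
    T=np.array(c["T"]);p=T[:3,:3].T@(np.asarray(P)-T[:3,3]);f=foc(c);x,y,z=p[0],-p[1],-p[2]
    if fish:
        r=np.hypot(x,y);th=np.arctan2(r,z);return np.array([c["cx"]+f*th*x/r,c["cy"]+f*th*y/r])
    return np.array([c["cx"]+f*x/z,c["cy"]+f*y/z])
E
python3 - <<'E'
from h import *
ims=[]
for n in("scene","side","wrist"):
    c=cam(n);print(n,c["fov_y"],c["cx"],c["cy"],np.round(c["T"],3).tolist(),[k for k in c]);save(c,n+"0.png")
    ims.append(c["img"])
cv2.imwrite("pics/all.png",np.vstack([np.hstack(ims[:2]),np.hstack([ims[2],ims[2]*0])])[:,:,::-1])
s=env.get_state();print({k:np.round(v,3).tolist() for k,v in s.items()},env.tip_extent)
E
```

```text
pics
scene 51.356880434845344 286.52242611549855 210.1878290610142 [[0.301, 0.607, -0.735, -0.263], [-0.953, 0.207, -0.22, -0.199], [0.018, 0.767, 0.641, 0.87], [0.0, 0.0, 0.0, 1.0]] ['img', 'fov_y', 'cx', 'cy', 'T']
side 56.01913903864068 280.76284477098915 210.25372942827306 [[0.117, 0.693, -0.711, -0.316], [-0.993, 0.08, -0.085, -0.04], [-0.002, 0.716, 0.698, 0.993], [0.0, 0.0, 0.0, 1.0]] ['img', 'fov_y', 'cx', 'cy', 'T']
wrist 65.70646984690485 278.4596346927276 209.77902965393196 [[0.225, -0.935, -0.274, 0.059], [0.974, 0.215, 0.065, 0.576], [-0.002, -0.281, 0.96, 0.373], [0.0, 0.0, 0.0, 1.0]] ['img', 'fov_y', 'cx', 'cy', 'T']
{'clock': 0.15, 'joint_pos': [1.205, 0.314, 0.045, 1.304, -0.0, 1.431], 'qvel': [0.002, -0.003, 0.004, -0.001, 0.001, 0.0], 'tau': [0.002, -48.106, 29.882, 0.014, -0.0, 0.0], 'tcp_pos': [0.129, 0.56, 0.21], 'orientation': [-0.0, 0.113, 0.994, -0.001], 'wrist_force': [-0.178, -0.065, 0.453], 'ft_torque': [0.018, 0.03, -0.047], 'grip_force': 0.0, 'finger_gap': 0.086} 0.011
```

View pics/scene0.png

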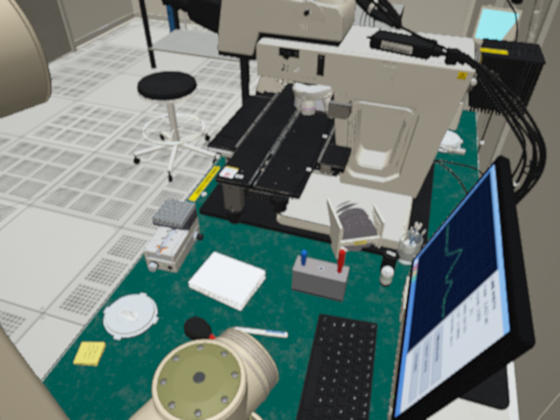

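View pics/side0.png

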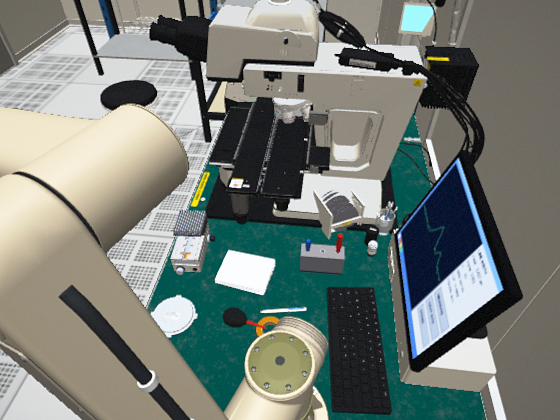

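View pics/wrist0.png

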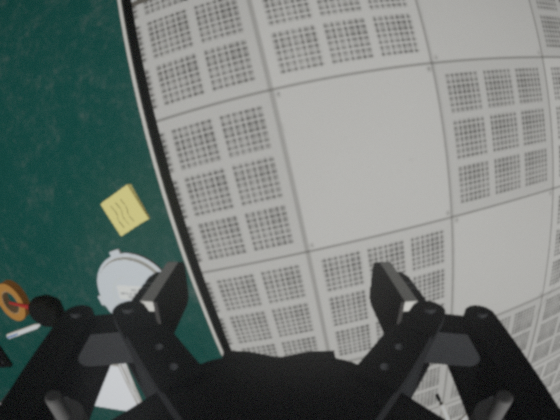

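Run:
```python
from h import *
a=cv2.imread("pics/side0.png");b=cv2.imread("pics/scene0.png")
def cr(im,x,y,w,h):return cv2.resize(im[y:y+h,x:x+w],(400,300),interpolation=cv2.INTER_CUBIC)
cv2.imwrite("pics/crop1.png",np.vstack([np.hstack([cr(a,150,200,80,60+0),cr(b,130,190,96,72)]),np.hstack([cr(a,290,190,120,90),cr(b,284,190,160,120)])]))
c=cam("side");s=cam("scene")
for n,k,u,v,z in [("stand side",c,300,246,.078),("",c,344,249,.078),("lamp",c,188,212,.121),("lamp",s,175,212,.121)]:print(n,np.round(atz(k,u,v,z),3))
for P in ([.5,0,.1],[.5,.2,.1]):print(proj(c,P),proj(s,P))
```

```text
stand side [ 0.469 -0.005  0.078]
 [ 0.473 -0.138  0.078]
lamp [0.532 0.355 0.121]
lamp [0.494 0.334 0.121]
[299.32650376 233.58770448] [296.65870622 244.46273735]
[234.99758852 228.08658004] [223.34595674 227.33539939]
```

View pics/crop1.png

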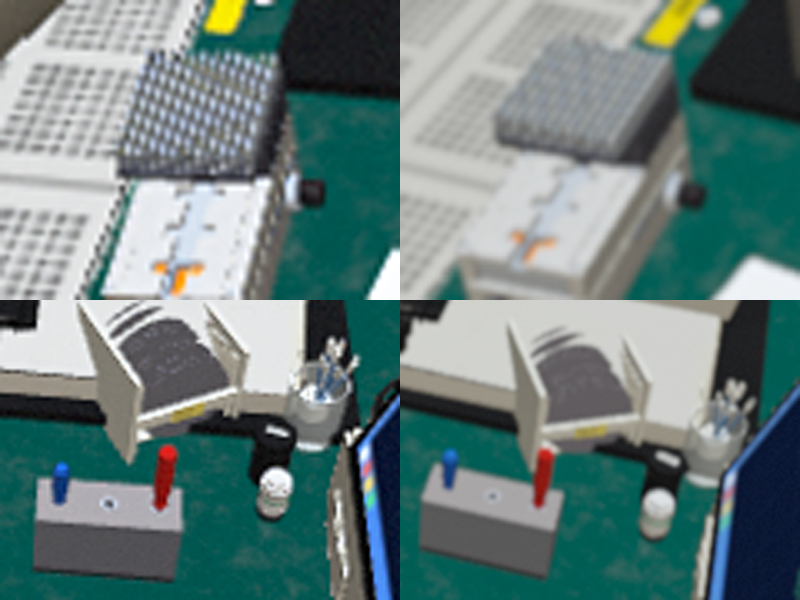

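```bash
cat > fit.py <<'E'
from h import *
from scipy.optimize import least_squares
def fit(obs,x0):
    # obs: (cam,fish,u,v,(lx,ly,lz)) ; returns x,y,yaw
    def P(p,l):
        c,s=np.cos(p[2]),np.sin(p[2]);return [p[0]+c*l[0]-s*l[1],p[1]+s*l[0]+c*l[1],l[2]]
    f=lambda p:np.concatenate([proj(c,P(p,l),fi)-[u,v] for c,fi,u,v,l in obs])
    r=least_squares(f,x0,loss="soft_l1");return r.x,np.round(f(r.x).reshape(-1,2),1)
E
python3 - <<'E'
from fit import *
c=cam("side");s=cam("scene")
A=lambda x,y:(150+x/5,200+y/5); B=lambda x,y:(130+(x-400)/4.1667,190+y/4.1667)
o=[]
for q,l in [((118,176),(-.062,.042,.097)),((268,182),(-.062,-.042,.097)),((148,52),(.03,.042,.121)),((280,52),(.03,-.042,.121)),((105,293),(-.126,.042,.0675)),((245,297),(-.126,-.042,.0675))]: o.append((c,0,*A(*q),l))
for q,l in [((497,150),(-.062,.042,.097)),((622,163),(-.062,-.042,.097)),((545,38),(.03,.042,.121)),((675,55),(.03,-.042,.121)),((462,258),(-.126,.042,.0675)),((583,272),(-.126,-.042,.0675))]: o.append((s,0,*B(*q),l))
print("lamp",fit(o,[.5,.33,0]))
o=[(c,0,308,250.9,(0,.045,.078)),(c,0,323,250.9,(0,0,.078)),(c,0,338,252.4,(0,-.045,.078)),(s,0,304,265.6,(0,.045,.078)),(s,0,320.8,268.4,(0,0,.078)),(s,0,340.4,272.4,(0,-.045,.078))]
print("stand",fit(o,[.47,-.07,0]))
o=[]
for k,pts in ((c,[(228,249),(275,256),(269,293),(216,286)]),(s,[(214,254),(265,268),(237,306),(190,282)])):
    for (u,v),l in zip(pts,[(.06,.0775,.023),(.06,-.0775,.023),(-.06,-.0775,.023),(-.06,.0775,.023)]): o.append((k,0,u,v,l))
print("wipes",fit(o,[.4,.2,0]))
for q in [(200,180),(240,190),(270,195)]: print("stage front guess",atz(c,*q,.25))
E
```

```text
lamp (array([0.51388886, 0.34119951, 0.08715126]), array([[ 0.9,  0.9],
       [-1.7,  0.3],
       [-0.1, -0.9],
       [-0.2, -0.4],
       [ 0.6,  0.1],
       [ 0.5, -0.1],
       [-0.3,  0.1],
       [-0.2,  2.1],
       [ 1.6, -1.3],
       [-0.7, -0.8],
       [-1. , -0.9],
       [ 0.7,  1.3]]))
stand (array([ 0.45864007, -0.07598411,  0.06631913]), array([[ 0.2, -0.7],
       [ 0.2, -0.1],
       [ 0.2, -1. ],
       [-0.6,  0.1],
       [ 0.6,  0.8],
       [-0.7,  0.3]]))
wipes (array([ 0.40563294,  0.15180452, -0.09724695]), array([[ 0.2,  1.2],
       [ 0.5,  2.2],
       [-2.6, -3.3],
       [-0.1, -5.5],
       [-0.5, -0.9],
       [ 0.6,  2.6],
       [ 7.2, -1.2],
       [-1.1,  2.5]]))
stage front guess [0.54107112 0.30003336 0.25      ]
stage front guess [0.51088719 0.17513391 0.25      ]
stage front guess [0.49964313 0.0873228  0.25      ]
```

```bash
J="python3 -m jog"; 
python3 -m jog '[[-1,0,0,0,-6],[-1,0,0,0,-6],[-1,0,0,0,-6],[-1,-0.03,-0.003,-0.006,0],[-1,-0.036,-0.003,-0.006,0]]' 20
python3 -m jog '[[-1,-0.036,-0.003,-0.006,0],[-1,-0.036,-0.003,-0.006,0],[-1,-0.036,-0.003,-0.006,0],[-1,-0.036,-0.003,-0.006,0],[-1,-0.036,-0.003,-0.006,0]]'
python3 -m jog '[[-1,0.003,-0.037,0,0],[-1,0.003,-0.037,0,0],[-1,0.003,-0.037,0,0],[-1,0.003,-0.037,0,0],[-1,0.003,-0.037,0,0]]'
python3 -m jog '[[-1,0.003,-0.037,0,0],[-1,0.003,-0.037,0,0],[-1,0.003,-0.037,0,0],[-1,0.003,-0.037,0,0],[-1,0.003,-0.037,0,0]]'
python3 -m jog '[[-1,0.003,-0.037,0,0],[-1,0.003,-0.037,0,0],[-1,0.003,-0.037,0,0],[-1,0.003,-0.037,0,0],[-1,0.003,-0.037,0,0]]'
python3 -m jog '[[-1,0.003,-0.037,0,0],[-1,0.003,-0.037,0,0],[-1,0.003,-0.037,0,0],[-1,0,0,0,0],[-1,0,0,0,0]]'
python3 - <<'E'
from h import *
c=cam("wrist");save(c,"w1.png");s=env.get_state();print(np.round(s["tcp_pos"],4),np.round(s["orientation"],3),s["clock"])
c=cam("side");print([np.round(atz(c,398,232,z),3) for z in (.05,.1,.2)])
print(np.round(np.array(c["T"])[:3,3],3))
E
```

```text
clock: 0.77
tcp_pos: [0.1934, 0.5601, 0.2226]
orientation: [-0.0, -0.047, 0.999, -0.0]
wrist_force: [1.4, 0.5, 0.3]
finger_gap: 0.0851
grip_force: 0.0
clock: 1.18
tcp_pos: [0.3773, 0.5609, 0.2529]
orientation: [0.0, -0.044, 0.999, 0.0]
wrist_force: [0.6, 1.4, -0.0]
finger_gap: 0.0854
grip_force: 0.0
clock: 1.6
tcp_pos: [0.377, 0.374, 0.252]
orientation: [-0.0, -0.044, 0.999, -0.0]
wrist_force: [0.7, 0.8, 0.7]
finger_gap: 0.0852
grip_force: 0.0
clock: 2.02
tcp_pos: [0.378, 0.1885, 0.2526]
orientation: [0.0, -0.044, 0.999, 0.0]
wrist_force: [0.3, -0.9, -0.8]
finger_gap: 0.0855
grip_force: 0.0
clock: 2.43
tcp_pos: [0.3794, 0.0028, 0.2528]
orientation: [0.001, -0.044, 0.999, -0.0]
wrist_force: [1.5, -0.2, -0.1]
finger_gap: 0.0852
grip_force: 0.0
clock: 2.85
tcp_pos: [0.3804, -0.1087, 0.2524]
orientation: [-0.0, -0.042, 0.999, 0.0]
wrist_force: [-0.7, 0.9, 0.3]
finger_gap: 0.0851
grip_force: 0.0
[ 0.3803 -0.1074  0.2524] [-0.    -0.043  0.999  0.   ] 2.9
[array([ 0.589, -0.315,  0.05 ]), array([ 0.541, -0.3  ,  0.1  ]), array([ 0.445, -0.271,  0.2  ])]
[-0.316 -0.04   0.993]
```

View pics/w1.png

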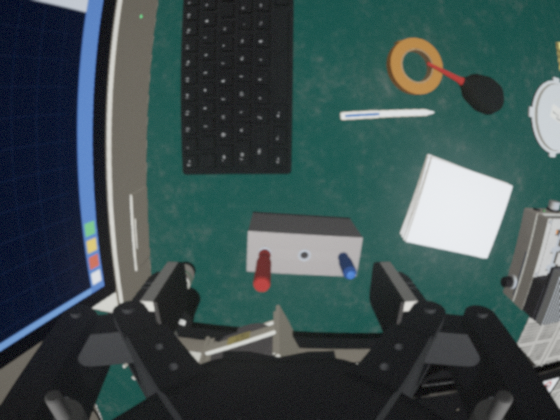

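Run:
```python
from fit import *
c=cam("wrist")
o=[(c,1,305,255,(0,0,.078)),(c,1,248,232,(-.025,-.065,.078)),(c,1,362,237,(-.025,.065,.078)),(c,1,360,277,(.025,.065,.078)),(c,1,247,272,(.025,-.065,.078)),(c,1,262,287,(0,-.045,.155)),(c,1,265,252,(0,-.045,.078))]
p,r=fit(o,[.46,-.076,.07]);print("stand",p,r.tolist())
R=np.array([[np.cos(p[2]),-np.sin(p[2])],[np.sin(p[2]),np.cos(p[2])]]);print("driver",p[:2]+R@[0,-.045])
o=[(c,1,u,v,l) for (u,v),l in zip([(430,155),(512,186),(487,258),(402,234)],[(-.06,-.0775,.023),(-.06,.0775,.023),(.06,.0775,.023),(.06,-.0775,.023)])]
print("wipes",fit(o,[.4,.2,0]))
print("mon",atz(c,103,285,.2,1),atz(c,103,285,.1,1),atz(c,117,300,.0,1))
```

```text
stand [ 0.45865174 -0.06955286  0.03200648] [[-0.3, 0.1], [0.1, -0.3], [0.9, 0.1], [-3.3, -1.0], [0.2, -0.2], [0.1, 0.1], [0.2, 1.2]]
driver [ 0.46009179 -0.11452981]
wipes (array([ 0.40267409,  0.15559079, -0.15672411]), array([[ 0.6, -0.8],
       [-0.3, -0.7],
       [-2.6,  0.2],
       [ 0.5,  4.6]]))
mon [ 0.45109921 -0.24958967  0.2       ] [ 0.51694815 -0.31301958  0.1       ] [ 0.60760564 -0.35334704  0.        ]
```

```bash
python3 -m jog '[[-1,-0.026,-0.005,0,0],[-1,-0.026,-0.005,0,0],[-1,-0.0268,-0.004,0,0],[-1,0,0,0.02,0],[-1,0,0,0.03,0]]' 30 |grep -E "tcp|force"
python3 -m jog '[[-1,0,0,0.03,0],[-1,0,0,0.03,0],[-1,0,0,0.025,0],[-1,0,0,0.0114,0],[-1,0,0,0,0]]'|grep -E "tcp|force"
python3 -m jog '[[1,0,0,0,0],[1,0,0,0,0],[1,0,0,0,0],[1,0,0,0,0],[1,0,0,0,0]]'
python3 - <<'E'
from h import *
a=cam("wrist");save(a,"w2.png",(150,180,420,420),2)
E
```

```text
tcp_pos: [0.464, -0.1129, 0.2042]
wrist_force: [0.8, -0.5, -1.4]
grip_force: 0.0
tcp_pos: [0.4581, -0.1109, 0.1032]
wrist_force: [0.3, 0.1, 0.3]
grip_force: 0.0
clock: 4.25
tcp_pos: [0.4611, -0.1141, 0.1071]
orientation: [0.001, -0.044, 0.999, -0.0]
wrist_force: [0.3, -0.3, -0.4]
finger_gap: 0.0259
grip_force: 0.0
```

View pics/w2.png

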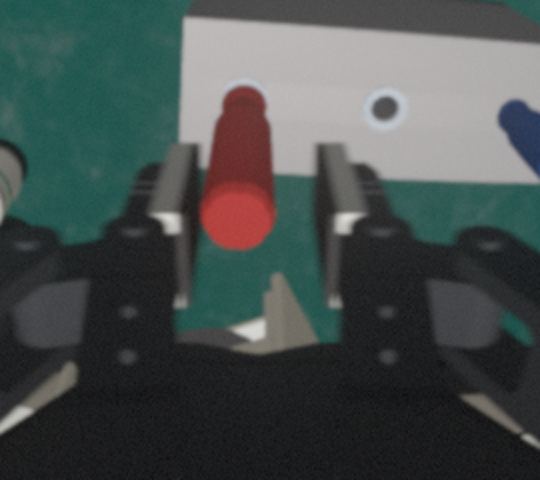

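```bash
python3 -m jog '[[1,0,0,0,0],[1,0,0,0,0],[1,0,0,0,0]]' 30
python3 - <<'E'
from h import *
c=cam("wrist");print(atz(c,269,287.5,.154,1),atz(c,342.5,234,.078,1))
E
```

```text
clock: 4.55
tcp_pos: [0.4611, -0.1145, 0.1069]
orientation: [0.001, -0.044, 0.999, -0.001]
wrist_force: [-1.0, -1.2, 5.5]
finger_gap: 0.0151
grip_force: 29.4
[ 0.45687206 -0.11865742  0.154     ] [ 0.45839817 -0.07366527  0.078     ]
```

```bash
python3 -m jog '[[1,0,0,-0.018,0],[1,0,0,-0.019,0],[1,0,0,-0.019,0],[1,0,0,0,0],[1,0,0,0,0]]' 20
python3 -m jog '[[1,0.009,0,0.0008,0],[1,0.009,0,0.0008,0],[1,0.0085,0,0.0013,0],[1,0.0085,0,0.0014,0],[1,0.008,0,0.0024,0]]' 20 | grep -E "tcp|force"
python3 -m jog '[[1,0.0075,0,0.0024,0],[1,0.0075,0,0.004,0],[1,0.0075,0,0.004,0],[1,0.004,0,0.003,0],[1,0,0,0,0]]' 20 | grep -E "tcp|force"
python3 - <<'E'
from h import *
a=cam("side");save(a,"s3.png");b=cam("wrist");save(b,"w3.png")
x=cv2.resize(a["img"][170:300,260:400],(560,520),interpolation=cv2.INTER_CUBIC)
y=b["img"][180:420,180:400];y=cv2.resize(y,None,fx=520/240,fy=520/240)
cv2.imwrite("pics/v3.png",cv2.resize(np.hstack([x,y]),(800,400))[:,:,::-1])
E
```

```text
clock: 5.02
tcp_pos: [0.4609, -0.1141, 0.1624]
orientation: [0.001, -0.044, 0.999, -0.0]
wrist_force: [-0.5, -0.8, -0.6]
finger_gap: 0.015
grip_force: 28.8
tcp_pos: [0.4164, -0.1179, 0.1549]
wrist_force: [2.9, -2.8, -0.1]
grip_force: 29.3
tcp_pos: [0.3892, -0.1202, 0.1416]
wrist_force: [-0.7, -3.0, 5.6]
grip_force: 30.7
```

View pics/v3.png

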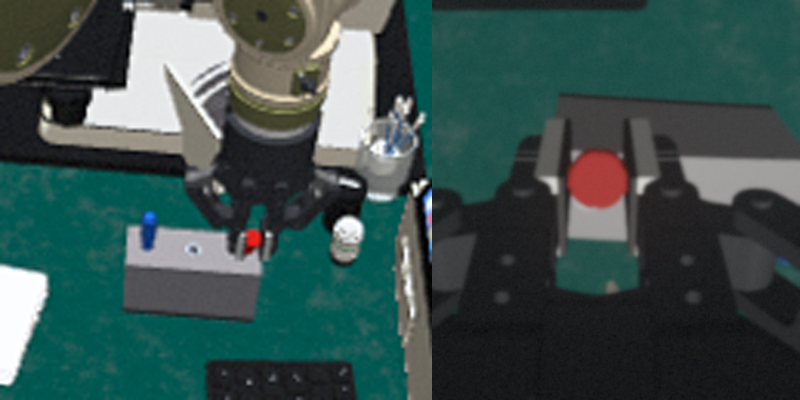

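```bash
cat >> h.py <<'E'
def tilt(c,u,v,L=.039,off=0.):
    s=env.get_state();p=np.array(s["tcp_pos"]);tx=np.array([-.996,-.087,0])
    P=p+[0,0,.008]+off*tx;o,d=ray(c,u,v,True)
    # work in plane (tx,z)
    n=np.array([-.087,.996,0]);t=((P-o)@n)/(d@n) if abs(d@n)>.05 else None
    o2=np.array([(o-P)@tx,o[2]-P[2]]);d2=np.array([d@tx,d[2]]);d2/=np.linalg.norm(d2)
    b=o2@d2;cc=o2@o2-L*L;D=b*b-cc
    ts=[-b-np.sqrt(D),-b+np.sqrt(D)] if D>0 else [-b]
    return [np.degrees(np.arctan2(*(o2+t*d2))).round(1) for t in ts]
E
python3 - <<'E'
from h import *
b=cam("wrist")
for off in(0,.004):print(tilt(b,278.7,288,off=off))
s=env.get_state();print(s["tcp_pos"],proj(b,np.array(s["tcp_pos"])+[0,0,.008],1))
m=(b["img"][:,:,0].astype(int)-b["img"][:,:,1]>70);ys,xs=np.nonzero(m[200:400,200:360]);print(xs.mean()+200,ys.mean()+200,xs.min()+200,xs.max()+200,ys.min()+200,ys.max()+200)
E
```

```text
[np.float64(5.9), np.float64(-125.8)]
[np.float64(0.2), np.float64(-120.1)]
[ 0.38987556 -0.1203014   0.14194975] [278.31546127 257.60979882]
278.7985153764581 287.32449628844114 261 296 271 304
```

```bash
python3 -m jog '[[1,0,0,-0.02,0],[1,0,0,-0.03,0],[1,0.01,0,-0.03,7],[1,0.01,0,-0.02,7],[1,0,0,0,7]]' 60 | grep -E "tcp|force"
python3 -m jog '[[1,0,0,0,7],[1,0,0,0,7],[1,0,0,0,7],[1,0,0,0,7],[1,0,0,0,7]]' | grep -E "tcp|force"
python3 -m jog '[[1,0,0,0,7],[1,0,0,0,7],[1,0,0,0,7],[1,0,0,0,7],[1,0,0,0,0]]' | grep -E "tcp|orie|force"
python3 - <<'E'
from h import *
a=cam("side");b=cam("scene");w=cam("wrist");print(env.get_state()["joint_pos"])
p=env.get_state()["tcp_pos"];print(proj(a,p),proj(b,p))
def cr(k):
    u,v=proj(k,p).astype(int);return cv2.resize(k["img"][v-40:v+60,u-65:u+65],(400,308),interpolation=cv2.INTER_CUBIC)
y=cv2.resize(w["img"],(400,300))
cv2.imwrite("pics/v4.png",np.vstack([np.hstack([cr(a),cr(b)]),np.hstack([y,y*0])])[:600,:,::-1])
save(a,"s4.png");save(b,"c4.png");save(w,"w4.png")
E
```

```text
tcp_pos: [0.3702, -0.1202, 0.2449]
wrist_force: [1.1, -0.6, -0.6]
grip_force: 58.7
tcp_pos: [0.3694, -0.1193, 0.2407]
wrist_force: [0.2, -0.3, -0.5]
grip_force: 58.7
tcp_pos: [0.3696, -0.1194, 0.2407]
orientation: [-0.002, 0.637, 0.771, 0.0]
wrist_force: [-0.3, 0.4, -0.9]
grip_force: 58.7
[-5.20772165e-01 -5.49327745e-02 -3.06605089e-01  1.32134356e+00
  4.54229891e-04  8.53612264e-01]
[343.79338826 237.58673261] [337.54388735 250.29750486]
```

View pics/v4.png

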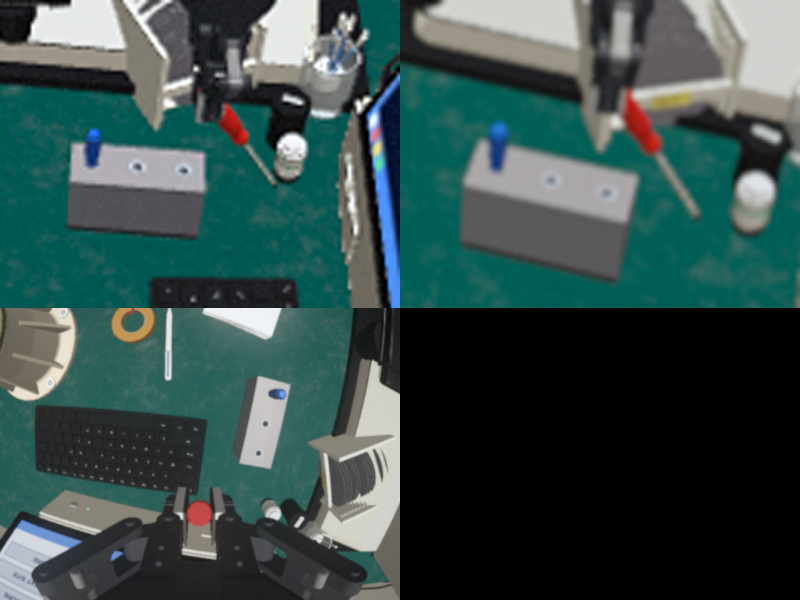

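Run:
```python
from h import *
a=cam("side");b=cam("scene")
def tri(p,q):
    A=[];B=[]
    for k,(u,v) in ((a,p),(b,q)):
        o,d=ray(k,u,v);d/=np.linalg.norm(d);M=np.eye(3)-np.outer(d,d);A.append(M);B.append(M@o)
    x=np.linalg.lstsq(np.vstack(A),np.hstack(B),rcond=None)[0];return x
T=tri((367.4,256.8),(368.5,279.9));H=tri((358.3,244.1),(354.9,259.4));print("tip",T,"hb",H,proj(a,T),proj(b,T))
p=np.array(env.get_state()["tcp_pos"]);q=env.get_state()["orientation"]
from scipy.spatial.transform import Rotation as Ro
R=Ro.from_quat([q[1],q[2],q[3],q[0]]).as_matrix()
print("tip in tool",R.T@(T-p),"hb",R.T@(H-p))
# constrained: tip in tool plane y=0, find (x,z) best reproj
from scipy.optimize import least_squares
f=lambda s:np.hstack([proj(a,p+R@[s[0],0,s[1]])-[367.4,256.8],proj(b,p+R@[s[0],0,s[1]])-[368.5,279.9]])
r=least_squares(f,[-.06,.08]);print(r.x,r.fun)
f2=lambda s:np.hstack([proj(a,p+R@[s[0],0,s[1]])-[358.3,244.1],proj(b,p+R@[s[0],0,s[1]])-[354.9,259.4]])
r2=least_squares(f2,[-.03,.03]);print(r2.x,r2.fun)
```

```text
tip [ 0.37879282 -0.19158827  0.16594186] hb [ 0.35850232 -0.15756446  0.23692635] [367.58496479 256.31353821] [368.17960384 280.47654414]
tip in tool [-0.07160009 -0.00588584  0.07559977] hb [-0.03421286 -0.01923824  0.00466297]
[-0.07328147  0.08193284] [-0.07309783 -0.73088052 -0.03030067  0.53318092]
[-0.03855289  0.02463417] [-0.77966769 -1.23777304  0.46448274  0.89223282]
```

Run:
```python
from h import *
w=cam("wrist");im=w["img"].astype(int)
# refine hole centres: dark pixels near guesses
g=im.sum(2)
for u,v in((361,203),(371,162)):
    sub=g[v-9:v+10,u-9:u+10];t=sub.min()+0.35*(np.median(sub)-sub.min());ys,xs=np.nonzero(sub<t);uu,vv=xs.mean()+u-9,ys.mean()+v-9
    print(uu,vv,len(xs),np.round(atz(w,uu,vv,.078,1),4),np.round(atz(w,u,v,.078,1),4))
```

```text
360.8 201.92 25 [ 0.4593 -0.1184  0.078 ] [ 0.4599 -0.1195  0.078 ]
370.32142857142856 160.67857142857142 28 [ 0.4584 -0.0734  0.078 ] [ 0.4595 -0.0746  0.078 ]
```

```bash
python3 -m jog '[[1,0,0,0,-7],[1,0,0,0,-7],[1,0,0,0,-7],[1,0,0,0,-7],[1,0,0,0,-7]]' 40 | grep -E "tcp"
python3 -m jog '[[1,0,0,0,-7],[1,0,0,0,-7],[1,0,0,0,-7],[1,0,0,0,-7],[1,0,0,0,-7]]' | grep -E "tcp"
python3 -m jog '[[1,0,0,0,-7],[1,0,0,0,-7],[1,0.013,0.02,0,0],[1,0,0,0.02,0],[1,0,0,0.03,0]]' | grep -E "tcp|force|orie"
python3 -m jog '[[1,0,0,0.03,0],[1,0,0,0.02,0],[1,0,0,0.0057,0],[1,0,0,0,0],[1,0,0,0,0]]' 25| grep -E "tcp|force|orie"
python3 - <<'E'
from h import *
s=env.get_state();print(s["clock"],np.round(s["joint_pos"],2),s["wrist_force"])
b=cam("wrist");m=(b["img"][:,:,0].astype(int)-b["img"][:,:,1]>70);ys,xs=np.nonzero(m[200:400,200:360]);print(xs.mean()+200,ys.mean()+200,ys.min()+200,ys.max()+200)
a=cam("side");p=proj(a,[.43,-.09,.06]);print(p,"cassette corner",atz(a,329,237,0))
E
```

```text
tcp_pos: [0.3711, -0.1205, 0.2419]
tcp_pos: [0.3711, -0.1205, 0.2419]
tcp_pos: [0.358, -0.1023, 0.1938]
orientation: [0.003, -0.045, 0.999, -0.001]
wrist_force: [1.1, -0.0, -0.7]
grip_force: 58.8
tcp_pos: [0.3568, -0.102, 0.137]
orientation: [0.0, -0.044, 0.999, -0.0]
wrist_force: [0.5, 0.2, -0.2]
grip_force: 58.7
9.2167 [-0.5  -0.04 -0.56  1.06  0.   -0.58] [ 0.46458639  0.18150436 -0.18426593]
278.5419689119171 287.92642487046635 271 305
[327.04433671 262.46879444] cassette corner [ 0.58732601 -0.09615951  0.        ]
```

```bash
for i in 1; do :; done
python3 -m jog '[[1,-0.008,-0.0007,0,0],[1,-0.008,-0.0007,0,0],[1,-0.008,-0.0007,0,0],[1,-0.008,-0.0007,0,0],[1,-0.008,-0.0007,0,0]]' 20 | grep -E "tcp|force"
python3 -m jog '[[1,-0.008,-0.0007,0,0],[1,-0.008,-0.0007,0,0],[1,-0.008,-0.0007,0,0],[1,-0.008,-0.0007,0,0],[1,0,0,0,0]]' 20 | grep -E "tcp|force"
python3 - <<'E'
from h import *
b=cam("wrist");m=(b["img"][:,:,0].astype(int)-b["img"][:,:,1]>70);ys,xs=np.nonzero(m[180:400,200:360]);print(xs.mean()+200,ys.mean()+180,ys.min()+180,ys.max()+180)
save(b,"w5.png")
E
```

```text
tcp_pos: [0.396, -0.1017, 0.1367]
wrist_force: [-4.7, 0.4, 3.5]
grip_force: 60.7
tcp_pos: [0.4302, -0.1018, 0.1363]
wrist_force: [-2.9, -0.0, 1.5]
grip_force: 62.8
278.3819517313746 286.69569779643234 270 303
```

Run:
```python
from h import *
a=cam("side");b=cam("scene");w=cam("wrist");p=env.get_state()["tcp_pos"]
def cr(k):
    u,v=proj(k,p).astype(int);return cv2.resize(k["img"][v-40:v+60,u-65:u+65],(400,300),interpolation=cv2.INTER_CUBIC)
y=cv2.resize(w["img"][180:420,120:440],(400,300));z=cv2.resize(cv2.imread("pics/w4.png")[180:420,120:440,::-1],(400,300))
cv2.imwrite("pics/v5.png",np.vstack([np.hstack([cr(a),cr(b)]),np.hstack([y,z])])[:,:,::-1])
```

```text
(no output)
```

View pics/v5.png

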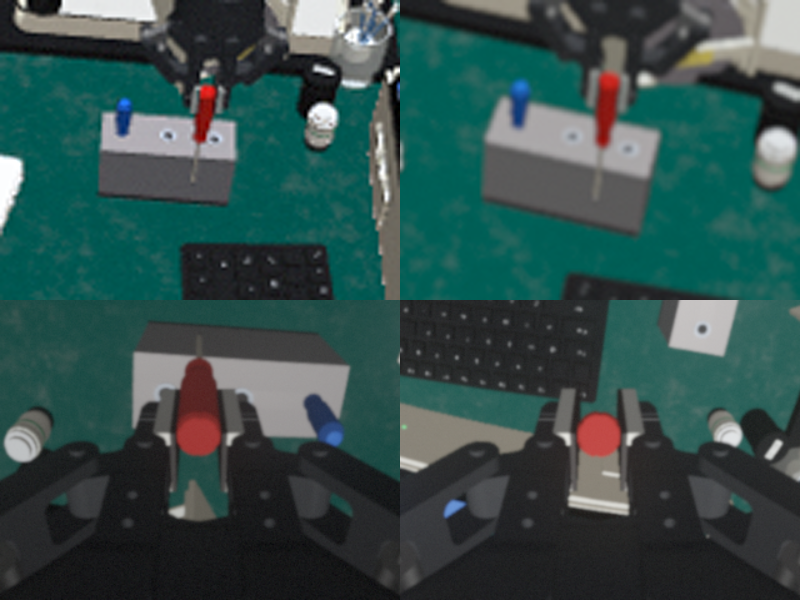

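```bash
python3 -m jog '[[1,-0.0076,-0.0007,0,0],[1,-0.0076,-0.0007,0,0],[1,-0.0076,-0.0007,0,0],[1,-0.0076,-0.0007,0,0],[1,-0.0076,-0.0007,0,0]]' 20 | grep -E "tcp|force"
python3 -m jog '[[1,-0.0076,-0.0007,0,0],[1,-0.0076,-0.0007,0,0],[1,-0.0076,-0.0007,0,0],[1,0,0,0,0]]' 20 | grep -E "tcp|force"
python3 -m jog '[[1,0,0,-0.03,0],[1,0.02,0,-0.03,0],[1,0.03,0,-0.03,0],[1,0.03,0,0,0],[1,0.02,0,0,-7]]' 60 | grep -E "tcp|force"
python3 -m jog '[[1,0,0,0,-7],[1,0,0,0,-7],[1,0,0,0,-7],[1,0,0,0,-7],[1,0,0,0,-7]]' | grep -E "tcp"
python3 -m jog '[[1,0,0,0,-7],[1,0,0,0,-7],[1,0,0,0,-7],[1,0,0,0,-7],[1,0,0,0,-7]]' | grep -E "tcp"
python3 -m jog '[[1,0,0,0,-7],[1,0,0,0,-7],[1,0,0,0,0],[1,0,0,0,0]]' | grep -E "tcp|orien|force"
python3 - <<'E'
from h import *
a=cam("side");b=cam("scene");w=cam("wrist");s=env.get_state();p=s["tcp_pos"];print(s["clock"],s["joint_pos"].round(2) if hasattr(s["joint_pos"],'round') else s["joint_pos"])
save(a,"s6.png");save(b,"c6.png");save(w,"w6.png")
for k in(a,b):
    u,v=proj(k,p).astype(int);im=k["img"].astype(int);m=((im[:,:,0]>1.8*im[:,:,1])&(im[:,:,0]>70));m2=np.zeros_like(m);m2[v-40:v+60,u-65:u+65]=m[v-40:v+60,u-65:u+65]
    ys,xs=np.nonzero(m2);P=np.c_[xs,ys];c=P.mean(0);U,S,V=np.linalg.svd(P-c);t=(P-c)@V[0];print((u,v),len(xs),c,V[0],t.min(),t.max())
im=w["img"].astype(int);m=((im[:,:,0]>1.8*im[:,:,1])&(im[:,:,0]>70));ys,xs=np.nonzero(m[150:400,180:380]);print("w",len(xs),xs.min()+180,xs.max()+180,ys.min()+150,ys.max()+150)
E
```

```text
tcp_pos: [0.4647, -0.101, 0.1349]
wrist_force: [-5.0, 0.8, -3.1]
grip_force: 64.3
tcp_pos: [0.4909, -0.1018, 0.1359]
wrist_force: [-0.9, 0.9, 2.0]
grip_force: 59.3
tcp_pos: [0.3913, -0.1116, 0.2283]
wrist_force: [-0.5, -0.1, -0.7]
grip_force: 59.5
tcp_pos: [0.3921, -0.1113, 0.2266]
tcp_pos: [0.3921, -0.1113, 0.2265]
tcp_pos: [0.3916, -0.1111, 0.2263]
orientation: [-0.001, 0.742, -0.67, 0.001]
wrist_force: [-0.1, 0.2, -0.7]
grip_force: 59.6
12.8333 [-0.47 -0.02 -0.31  1.28  0.   -2.15]
(np.int64(339), np.int64(235)) 76 [350.82894737 234.32894737] [0.97770363 0.20998954] -5.840302571690591 49.265578528267284
(np.int64(334), np.int64(247)) 140 [346.47857143 244.67857143] [0.32755583 0.94483182] -14.063375957566347 12.177866313924342
w 3828 260 296 177 301
```

```bash
cat > tip.py <<'E'
from h import *
from scipy.spatial.transform import Rotation as Ro
from scipy.optimize import differential_evolution
from scipy.ndimage import map_coordinates
def findtip(cams,p,R,sgn=1,verbose=1):
    chans=[]
    for k in cams:
        im=cv2.GaussianBlur(k["img"],(0,0),.6).astype(float)
        red=np.clip((im[:,:,0]-im[:,:,1]-25)/60,-1,1)
        gre=np.clip((im[:,:,1]-im[:,:,0]-18)/18,-1,1)   # table green >0, grey <0
        gre=np.where(red>0.3,0.5,gre)
        chans.append((k,red,gre))
    tr=np.linspace(.07,.105,15);ts=np.linspace(.003,.066,25);tb=np.linspace(-.012,-.003,6)
    def samp(A,k,pts):
        q=np.array([proj(k,P) for P in pts]);return map_coordinates(A,[q[:,1],q[:,0]],order=1)
    def score(v):
        x,z,th=v[:3];y=v[3];ax=np.array([-sgn*np.sin(th),0,-np.cos(th)]);tip=np.array([x,y,z])
        W=lambda t:[p+R@(tip+ax*a) for a in t]
        s=0
        for k,red,gre in chans:
            s+=samp(red,k,W(tr)).mean()-samp(gre,k,W(ts)).mean()*1.5+samp(gre,k,W(tb)).mean()*.7
            s-=.3*(np.mean(red[0:1])*0)
            o=R@np.array([np.cos(th),0,-sgn*np.sin(th)])*.006
            s+=.4*(samp(gre,k,[P+o for P in W(ts)]).mean()+samp(gre,k,[P-o for P in W(ts)]).mean())
        return -s
    best=[differential_evolution(score,[(.03,.11) if sgn>0 else (-.11,-.03),(.04,.11),(.4,.95),(-.004,.004)],seed=i,popsize=20,maxiter=60,tol=1e-6) for i in range(2)]
    for r in best:
        if verbose:print("tip tool",r.x.round(4),"tilt",np.degrees(r.x[2]).round(1),"score",-r.fun)
    return min(best,key=lambda r:r.fun).x
def pose():
    s=env.get_state();q=s["orientation"];return np.array(s["tcp_pos"]),Ro.from_quat([q[1],q[2],q[3],q[0]]).as_matrix()
E
python3 - <<'E'
from tip import *
a=cam("side");b=cam("scene");p,R=pose();x=findtip([a,b],p,R)
T=p+R@[x[0],x[3],x[1]];print(T,proj(a,T),proj(b,T))
for nm,c in(("s4.png",a),("c4.png",b)):  # validate on earlier picture
    c["img"]=cv2.imread("pics/"+nm)[:,:,::-1]
q=[-.002,.637,.771,0];findtip([a,b],np.array([.3696,-.1194,.2407]),Ro.from_quat([q[1],q[2],q[3],q[0]]).as_matrix(),-1)
E
```

```text
tip tool [ 0.064   0.0845  0.4207 -0.004 ] tilt 24.1 score 4.777396519309086
tip tool [ 0.064   0.0845  0.4208 -0.004 ] tilt 24.1 score 4.777395066499915
[ 0.40155081 -0.17405949  0.1413115 ] [359.50344982 255.01143457] [360.40090046 278.47474692]
tip tool [-0.0739  0.0831  0.5412  0.004 ] tilt 31.0 score 5.2742229789907595
tip tool [-0.0739  0.0831  0.5415  0.004 ] tilt 31.0 score 5.274242130512435
```

Run:
```python
from h import *
a=cam("side");b=cam("scene")
def tri(p,q):
    A=[];B=[]
    for k,(u,v) in ((a,p),(b,q)):
        o,d=ray(k,u,v);d/=np.linalg.norm(d);M=np.eye(3)-np.outer(d,d);A.append(M);B.append(M@o)
    return np.linalg.lstsq(np.vstack(A),np.hstack(B),rcond=None)[0]
print(tri((329,237),(342,252)),tri((314,191.5),(328,198.8)))
print(atz(a,329,237,.0),atz(b,342,252,0),atz(a,313,194,.115),atz(b,328,199,.115))
```

```text
[ 5.98993028e-01 -1.00010778e-01 -2.42204935e-04] [ 0.6871833  -0.03432662  0.11278474]
[ 0.58732601 -0.09615951  0.        ] [ 0.6107491  -0.10290412  0.        ] [ 0.66906989 -0.03107324  0.115     ] [ 0.68635782 -0.03541232  0.115     ]
```

```bash
python3 -m jog '[[1,0,0,0,7],[1,0,0,0,7],[1,0,0,0,7],[1,0,0,0,7],[1,0,0,0,7]]' 60 | grep -E "tcp"
python3 -m jog '[[1,0,0,0,7],[1,0,0,0,7],[1,0,0,0,7],[1,0,0,0,7],[1,0,0,0,7]]' | grep -E "tcp"
python3 -m jog '[[1,0,0,0,7],[1,0,0,0,7],[1,0,0,0,7],[1,-0.032,0.003,0,0],[1,-0.032,0.003,0,0]]' | grep -E "tcp|orie"
python3 -m jog '[[1,0,0,0.03,0],[1,0,0,0.04,0],[1,0,0,0.03,0],[1,0,0,0.014,0],[1,0,0,0,0]]' | grep -E "tcp|force|orie"
python3 -m jog '[[1,-0.0072,-0.0006,0,0],[1,-0.0072,-0.0006,0,0],[1,-0.0072,-0.0006,0,0],[1,-0.0072,-0.0006,0,0]]' | grep -E "tcp|force"
python3 -m jog '[[1,-0.0072,-0.0006,0,0],[1,-0.0072,-0.0006,0,0],[1,-0.0072,-0.0006,0,0],[1,-0.0072,-0.0006,0,0],[1,0,0,0,0]]' | grep -E "tcp|force"
```

```text
tcp_pos: [0.3908, -0.1108, 0.2257]
tcp_pos: [0.3908, -0.1108, 0.2257]
tcp_pos: [0.454, -0.0992, 0.2262]
orientation: [0.0, -0.043, 0.999, -0.0]
tcp_pos: [0.4511, -0.0979, 0.108]
orientation: [-0.003, -0.044, 0.999, 0.002]
wrist_force: [0.4, 0.2, -1.2]
grip_force: 59.5
tcp_pos: [0.4829, -0.0992, 0.1126]
wrist_force: [-5.4, 0.3, -2.3]
grip_force: 58.3
tcp_pos: [0.5143, -0.0992, 0.1125]
wrist_force: [-0.4, 1.2, 3.1]
grip_force: 58.4
```

```bash
python3 -m jog '[[1,0,0,-0.03,0],[1,0.02,0,-0.03,0],[1,0.04,0,-0.03,0],[1,0.04,0,-0.02,0],[1,0.03,0,0,-7]]' 115 | grep -E "tcp|force"
python3 -m jog '[[1,0,0,0,-7],[1,0,0,0,-7],[1,0,0,0,-7],[1,0,0,0,-7],[1,0,0,0,-7]]' | grep -E "tcp"
python3 -m jog '[[1,0,0,0,-7],[1,0,0,0,-7],[1,0,0,0,-7],[1,0,0,0,-7],[1,0,0,0,-7]]' | grep -E "tcp"
python3 -m jog '[[1,0,0,0,-7],[1,0,0,0,-7],[1,0,0,0,0],[1,0,0,0,0]]' | grep -E "tcp|orien|force"
python3 - <<'E'
from tip import *
a=cam("side");b=cam("scene");p,R=pose();x=findtip([a,b],p,R);save(a,"s7.png");save(b,"c7.png")
T=p+R@[x[0],x[3],x[1]];print(T,env.get_state()["clock"])
E
```

```text
tcp_pos: [0.3934, -0.1108, 0.22]
wrist_force: [-0.0, 0.5, 0.5]
grip_force: 112.0
tcp_pos: [0.3933, -0.1101, 0.2166]
tcp_pos: [0.3933, -0.1101, 0.2164]
tcp_pos: [0.3927, -0.1099, 0.2161]
orientation: [-0.001, 0.742, -0.67, 0.001]
wrist_force: [-0.3, 0.4, -0.3]
grip_force: 112.1
tip tool [0.0949 0.0681 0.6454 0.0009] tilt 37.0 score 4.873019846118743
tip tool [0.0949 0.0681 0.6452 0.0009] tilt 37.0 score 4.873018223789901
[ 0.40123491 -0.20414823  0.14778135] 17.1333
```

```bash
python3 -m jog '[[1,-0.025,-0.0017,-0.004,0],[1,-0.036,-0.0017,-0.004,0],[1,-0.036,-0.0017,-0.004,0],[1,-0.036,-0.0017,-0.004,0],[1,-0.036,-0.0017,-0.004,0]]' 115 | grep -E "tcp"
python3 -m jog '[[1,-0.036,-0.0017,-0.004,0],[1,-0.036,-0.0017,-0.004,0],[1,-0.036,-0.0017,-0.004,0],[1,-0.036,-0.0017,-0.004,0],[1,-0.036,-0.0017,-0.004,0]]' | grep -E "tcp"
python3 -m jog '[[1,-0.036,-0.0017,-0.004,0],[1,-0.025,0,0,0],[1,0,0,0,0],[1,0,0,0,0]]' | grep -E "tcp|orien|force"
python3 - <<'E'
from h import *
w=cam("wrist");save(w,"w8.png");s=env.get_state();print(s["clock"])
L=np.array([.5139,.3412]);y=.087
def W(x,yy,z):return [L[0]+x*np.cos(y)-yy*np.sin(y),L[1]+x*np.sin(y)+yy*np.cos(y),z]
pts={"catch":(-.104,0,.054),"roofA":(-.126,.042,.0675),"roofB":(-.126,-.042,.0675),"headA":(-.062,.042,.121),"headB":(-.062,-.042,.121),"hC":(.03,-.042,.121),"hD":(.03,.042,.121)}
for k,v in pts.items():print(k,proj(w,W(*v),1).round(1))
im=w["img"].astype(int);m=((im[:,:,0]-im[:,:,2]>90)&(im[:,:,1]-im[:,:,2]>30)&(im[:,:,0]>im[:,:,1]+30)).astype(np.uint8)
n,l,st,ce=cv2.connectedComponentsWithStats(m)
for i in range(1,n):
    if st[i,4]>8:print(st[i],ce[i].round(1))
cv2.imwrite("pics/v8.png",cv2.resize(w["img"][60:360,100:480],(760,600),interpolation=cv2.INTER_CUBIC)[:,:,::-1])
E
```

```text
tcp_pos: [0.3822, 0.0609, 0.2359]
tcp_pos: [0.3714, 0.2414, 0.2559]
tcp_pos: [0.3666, 0.3015, 0.2592]
orientation: [0.0, 0.744, -0.668, 0.0]
wrist_force: [-0.5, -0.8, -0.9]
grip_force: 112.1
18.35
catch [238.9 201. ]
roofA [256.8 238.9]
roofB [256.9 167.7]
headA [192.5 256. ]
headB [187.5 176.1]
hC [105.4 176.8]
hD [114.9 251.6]
[385   0  25  31 281] [395.3  15.2]
[412   0  23  33 303] [425.7  18.3]
[232 204  18   5  62] [240.2 205.8]
[236 215   4   4  12] [237.2 216.7]
```

View pics/v8.png

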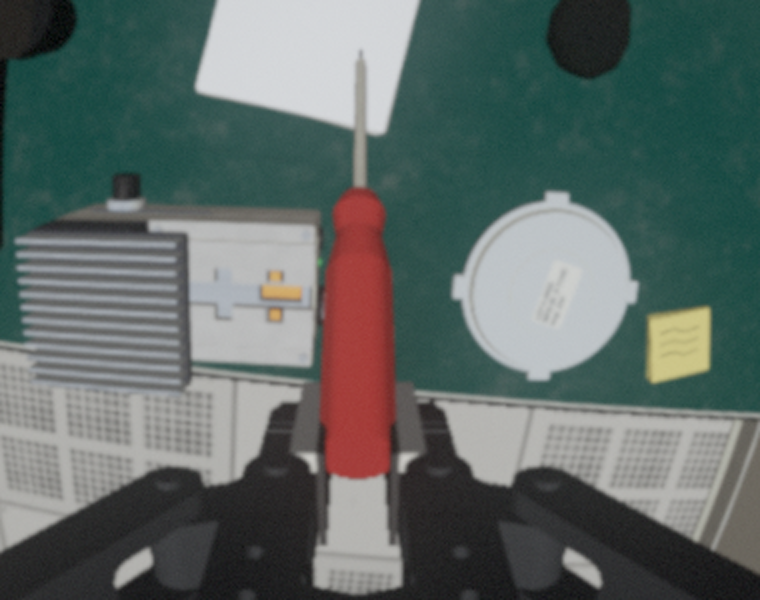

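Run:
```python
from fit import *
from tip import pose
w=cam("wrist")
V=lambda u,v:(100+u/2,60+v/2)
o=[(w,1,*V(u,v),l) for (u,v),l in [((281.5,293),(-.1065,0,.054)),((281.5,293),(-.1065,0,.054)),((319,227),(-.126,-.042,.0675)),((311,365),(-.126,.042,.0675)),((187,234),(-.062,-.042,.121)),((190,386),(-.062,.042,.121)),((20,238),(.03,-.042,.121)),((35,388),(.03,.042,.121))]]
print(fit(o,[.514,.341,.087]))
print(fit(o[:4],[.514,.341,.087]))
p,R=pose();print("pred tip px",proj(w,p+R@[.0949,0,.0681],1),"meas 280.5 86"); 
for th in (.60,.645,.68,.72):
    print(th,proj(w,p+R@[.008+.144*np.sin(th),0,-.047+.144*np.cos(th)],1))
g=cv2.imread("pics/w8.png").astype(int)
```

```text
(array([0.51123056, 0.34254988, 0.06122935]), array([[ 2.4, -0.9],
       [ 2.4, -0.9],
       [ 0.5, -0.5],
       [ 2.5,  1.1],
       [-2.3,  3.5],
       [-0.8,  6.8],
       [-1.6, -0.3],
       [-1.2, -0.6]]))
(array([0.51358375, 0.34084663, 0.03977418]), array([[ 0.4, -0.7],
       [ 0.4, -0.7],
       [-0.8,  0.3],
       [-0.2,  1.7]]))
pred tip px [278.4529504   83.15835644] meas 280.5 86
0.6 [278.45385912  91.36898234]
0.645 [278.4529321   83.60964047]
0.68 [278.45213905  77.56571742]
0.72 [278.45115184  70.64817711]
```

Run:
```python
from h import *
w=cam("wrist");V=lambda u,v:(100+u/2,60+v/2)
im=w["img"].astype(int);m=((im[:,:,0]-im[:,:,2]>60)&(im[:,:,0]>im[:,:,1]+20));ys,xs=np.nonzero(m[190:225,225:256]);print("orange",sorted(set(zip(ys+190,)))[0],[(r+190,xs[ys==r].min()+225,xs[ys==r].max()+225) for r in sorted(set(ys))])
print("pad",atz(w,*V(281.5,293),.054,1));
for n,q in(("tab1",(275,275)),("tab2",(275,315)),("cross",(224,293)),("slotL",(192,293))):print(n,atz(w,*V(*q),.0675,1))
# slot edges: dark/bright profile columns
for u in(200,205,212,225,): print(u,im[190:225,u].sum(1)//3)
```

```text
orange (np.int64(198),) [(np.int64(198), np.int64(235), np.int64(239)), (np.int64(199), np.int64(235), np.int64(240)), (np.int64(200), np.int64(235), np.int64(240)), (np.int64(201), np.int64(236), np.int64(239)), (np.int64(205), np.int64(231), np.int64(249)), (np.int64(206), np.int64(231), np.int64(249)), (np.int64(207), np.int64(231), np.int64(249)), (np.int64(208), np.int64(231), np.int64(249)), (np.int64(209), np.int64(231), np.int64(249)), (np.int64(210), np.int64(234), np.int64(249)), (np.int64(216), np.int64(236), np.int64(239)), (np.int64(217), np.int64(235), np.int64(239)), (np.int64(218), np.int64(235), np.int64(239)), (np.int64(219), np.int64(235), np.int64(239)), (np.int64(220), np.int64(235), np.int64(239)), (np.int64(221), np.int64(236), np.int64(238))]
pad [0.40778683 0.33683584 0.054     ]
tab1 [0.41102159 0.32270701 0.0675    ]
tab2 [0.40938605 0.3464073  0.0675    ]
cross [0.43985842 0.33631711 0.0675    ]
slotL [0.4588909  0.33827083 0.0675    ]
200 [185 184 183 184 184 184 185 186 186 186 186 185 183 181 179 178 179 179
 179 181 181 176 162 151 164 178 185 186 186 186 186 187 188 188 187]
205 [185 184 184 183 185 185 185 185 184 184 184 184 181 180 177 178 178 178
 179 179 180 178 166 153 158 175 184 185 185 184 185 184 186 188 188]
212 [186 187 186 185 186 186 182 180 181 179 177 177 178 179 179 177 178 179
 179 178 179 180 181 181 181 179 179 178 177 168 150 154 175 185 188]
225 [186 187 187 187 187 186 186 186 186 186 187 186 187 184 182 178 177 178
 179 180 178 180 176 164 152 160 178 185 186 186 187 187 186 187 187]
```

```bash
python3 -m jog '[[1,0,0,0,-7],[1,0,0,0,-7],[1,0,0,0,-7],[1,0,0,0,-7],[1,0,0,0,-7]]' 115 | grep -E "tcp"
python3 -m jog '[[1,0,0,0,-7],[1,0,0,0,-7],[1,0,0,0,-7],[1,0,0,0,-7],[1,0,0,0,-7]]' | grep -E "tcp"
python3 -m jog '[[1,0,0,0,-7],[1,0,0,0,-7],[1,0,0,0,-4.2],[1,-0.022,-0.016,0,0],[1,-0.022,-0.016,0,0]]' | grep -E "tcp|orie"
python3 -m jog '[[1,0,0,0.03,0],[1,0,0,0.04,0],[1,0,0,0.03,0],[1,0,0,0.009,0],[1,0,0,0,0]]' | grep -E "tcp|force|orie"
python3 - <<'E'
from tip import *
w=cam("wrist");save(w,"w9.png");p,R=pose();print(env.get_state()["clock"],p)
T=p+R@[.092,.0015,.069];print("tip exp",T,proj(w,T,1),"catch",proj(w,[.4102,.335,.054],1), "x-dir",proj(w,[.4302,.3364,.054],1))
im=w["img"].astype(int);m=((im[:,:,0]-im[:,:,2]>60)&(im[:,:,0]>im[:,:,1]+20)&(im[:,:,1]>im[:,:,2]+25)).astype(np.uint8)
n,l,st,ce=cv2.connectedComponentsWithStats(m)
for i in range(1,n):
    if st[i,4]>5:print(st[i],ce[i].round(1))
E
```

```text
tcp_pos: [0.3673, 0.2989, 0.2596]
tcp_pos: [0.3673, 0.2988, 0.2596]
tcp_pos: [0.3215, 0.3275, 0.2593]
orientation: [-0.0, 0.999, 0.034, 0.0]
tcp_pos: [0.3192, 0.3267, 0.1484]
orientation: [0.001, 0.999, 0.036, -0.002]
wrist_force: [-0.2, 0.0, 0.3]
grip_force: 112.1
20.1667 [0.32054875 0.32776525 0.15040089]
tip exp [0.41232544 0.3328651  0.08127578] [279.18891812  85.842243  ] catch [276.07933898  91.46738087] x-dir [276.10922828  66.45926388]
[268  79  11  29 280] [272.4  92.4]
[254  86   8   8  59] [257.3  89.7]
[285  86   7   8  50] [288.   89.9]
[ 466  259   48   56 1305] [489.3 285.5]
```

Run:
```python
from h import *
w=cam("wrist");im=w["img"].astype(int)
print("tabs mid",atz(w,272.7,89.8,.0675,1),"pad",atz(w,273,93,.054,1))
for r in (70,76,80,83,86,89,92,96,100,106,112,120,130):
    print(r,(im[r,262:296].sum(1)//3).tolist())
```

```text
tabs mid [0.4120035  0.33874498 0.0675    ] pad [0.41055608 0.33863224 0.054     ]
70 [185, 184, 181, 176, 174, 179, 180, 178, 177, 178, 177, 179, 178, 178, 176, 175, 175, 176, 178, 177, 178, 177, 179, 183, 186, 184, 185, 186, 184, 184, 185, 185, 186, 184]
76 [183, 183, 181, 176, 177, 178, 178, 177, 178, 177, 178, 178, 178, 177, 176, 176, 177, 177, 176, 177, 177, 176, 177, 183, 184, 184, 186, 185, 184, 185, 185, 185, 185, 185]
80 [185, 184, 180, 176, 174, 168, 155, 140, 137, 137, 139, 139, 138, 135, 137, 136, 139, 138, 145, 162, 172, 175, 179, 182, 186, 185, 186, 185, 185, 185, 184, 185, 186, 186]
83 [183, 183, 179, 176, 173, 166, 154, 153, 160, 165, 167, 166, 167, 165, 167, 166, 165, 160, 158, 167, 176, 180, 182, 183, 183, 184, 184, 183, 183, 185, 183, 185, 184, 185]
86 [143, 145, 149, 163, 168, 164, 152, 156, 164, 169, 171, 170, 170, 171, 171, 168, 160, 139, 137, 160, 172, 168, 158, 147, 147, 146, 146, 145, 146, 147, 147, 147, 152, 165]
89 [156, 143, 143, 159, 171, 164, 154, 156, 164, 171, 171, 170, 170, 171, 170, 165, 162, 155, 156, 166, 172, 170, 155, 146, 153, 159, 163, 164, 164
[... 526 characters left out ...]
86, 185, 185, 185, 186]
106 [186, 183, 180, 176, 173, 163, 153, 158, 166, 170, 168, 170, 170, 169, 163, 152, 153, 156, 157, 154, 159, 170, 181, 184, 186, 186, 187, 187, 187, 185, 185, 187, 186, 184]
112 [185, 183, 179, 175, 177, 176, 174, 174, 174, 174, 175, 175, 175, 174, 166, 154, 151, 157, 156, 153, 158, 173, 182, 185, 186, 185, 185, 184, 186, 185, 185, 185, 186, 186]
120 [160, 157, 143, 129, 121, 123, 123, 123, 125, 125, 127, 127, 126, 128, 129, 135, 148, 156, 157, 152, 142, 146, 162, 169, 170, 174, 175, 174, 173, 168, 168, 170, 172, 170]
130 [170, 162, 151, 127, 101, 79, 71, 70, 69, 69, 71, 72, 71, 74, 97, 126, 148, 158, 156, 150, 129, 97, 75, 73, 74, 77, 77, 80, 83, 78, 82, 81, 80, 76]
```

```bash
python3 -m jog '[[1,0.003,-0.004,0,0],[1,0,0,0.01,0],[1,0,0,0.008,0],[1,0,0,0.004,0],[1,0,0,0,0]]' 118 | grep -E "tcp|force"
python3 -m jog '[[1,0,0,0.002,0],[1,0,0,0,0]]' | grep -E "tcp|wrist_force"
python3 -m jog '[[1,0,0,0.002,0],[1,0,0,0,0]]' | grep -E "tcp|wrist_force"
python3 -m jog '[[1,0,0,0.002,0],[1,0,0,0,0]]' | grep -E "tcp|wrist_force"
python3 -m jog '[[1,0,0,0.002,0],[1,0,0,0,0]]' | grep -E "tcp|force"
```

```text
tcp_pos: [0.3225, 0.3325, 0.1272]
wrist_force: [-0.6, -0.3, -0.2]
grip_force: 114.9
tcp_pos: [0.3232, 0.333, 0.1261]
wrist_force: [-0.3, -0.1, -0.5]
tcp_pos: [0.3233, 0.3331, 0.1242]
wrist_force: [-0.6, -0.2, -1.1]
tcp_pos: [0.3233, 0.333, 0.1222]
wrist_force: [-0.3, 0.0, -0.6]
tcp_pos: [0.3232, 0.333, 0.1201]
wrist_force: [-0.4, 0.0, -0.6]
grip_force: 114.9
```

```bash
python3 -m jog '[[1,0,0,0.0015,0],[1,0,0,0,0]]' | grep -E "tcp|wrist_force"
python3 -m jog '[[1,0,0,0.0015,0],[1,0,0,0,0]]' | grep -E "tcp|wrist_force"
python3 -m jog '[[1,0,0,0.0015,0],[1,0,0,0,0]]' | grep -E "tcp|wrist_force"
python3 -m jog '[[1,0,0,0.0015,0],[1,0,0,0,0]]' | grep -E "tcp|force"
python3 - <<'E'
from h import *
w=cam("wrist");im=w["img"].astype(int);m=((im[:,:,0]-im[:,:,2]>60)&(im[:,:,0]>im[:,:,1]+20)&(im[:,:,1]>im[:,:,2]+25)).astype(np.uint8)
save(w,"w10.png");n,l,st,ce=cv2.connectedComponentsWithStats(m)
for i in range(1,n):
    if st[i,4]>5:print(st[i],ce[i].round(1))
E
```

```text
tcp_pos: [0.3233, 0.333, 0.1187]
wrist_force: [0.3, -0.7, -0.7]
tcp_pos: [0.323, 0.3331, 0.1173]
wrist_force: [-2.7, 0.2, 1.7]
tcp_pos: [0.323, 0.3331, 0.1159]
wrist_force: [-2.2, -0.3, 3.0]
tcp_pos: [0.323, 0.3331, 0.1143]
wrist_force: [-3.5, -0.1, 4.0]
grip_force: 115.1
[276  81  13  33 233] [284.   94.1]
[261  89   8   9  70] [264.5  92.9]
[296  89   9   9  79] [300.   93.1]
[276 107   1   6   6] [276.  109.5]
[ 483  275   49   59 1375] [506.5 302. ]
```

```bash
python3 -m jog '[[1,0,0,0.0015,0],[1,0,0,0,0]]' | grep -E "tcp|wrist_force"
python3 -m jog '[[1,0,0,0.0015,0],[1,0,0,0,0]]' | grep -E "tcp|wrist_force"
python3 -m jog '[[1,0.003,0,0,0],[1,0.003,0,0,0],[1,0.003,0,0,0]]' | grep -E "tcp|force"
```

```text
tcp_pos: [0.3231, 0.3331, 0.1128]
wrist_force: [-3.1, -0.3, 4.8]
tcp_pos: [0.3232, 0.3331, 0.1113]
wrist_force: [-3.6, 0.5, 5.2]
tcp_pos: [0.3323, 0.3337, 0.1115]
wrist_force: [-3.9, -0.2, 5.0]
grip_force: 115.2
```

```bash
python3 -m jog '[[1,0.003,0,0.0012,0],[1,0.004,0,0,0],[1,0.005,0,0,0],[1,0.005,0,0,0]]' | grep -E "tcp|wrist_force"
python3 - <<'E'
from h import *
w=cam("wrist");im=w["img"].astype(int);m=((im[:,:,0]-im[:,:,2]>60)&(im[:,:,0]>im[:,:,1]+20)&(im[:,:,1]>im[:,:,2]+25)).astype(np.uint8)
save(w,"w11.png");n,l,st,ce=cv2.connectedComponentsWithStats(m)
for i in range(1,n):
    if st[i,4]>5:print(st[i],ce[i].round(1))
E
```

```text
tcp_pos: [0.3493, 0.3349, 0.1104]
wrist_force: [-3.7, -0.7, 6.3]
[277  80  12  33 235] [284.4  93.4]
[ 478  296   49   56 1281] [502.2 321.5]
```

```bash
python3 -m jog '[[1,0.005,0,0,0],[1,0.005,0,0,0],[1,0.005,0,0,0],[1,0.005,0,0,0],[1,0.005,0,0,0]]' | grep -E "tcp|wrist_force"
python3 -m jog '[[1,0.004,0,0,0],[1,0.003,0,0,0],[1,0,0,0,0]]' | grep -E "tcp|wrist_force"
python3 - <<'E'
from h import *
w=cam("wrist");im=w["img"].astype(int);m=((im[:,:,0]-im[:,:,2]>60)&(im[:,:,0]>im[:,:,1]+20)&(im[:,:,1]>im[:,:,2]+25)).astype(np.uint8)
save(w,"w12.png");n,l,st,ce=cv2.connectedComponentsWithStats(m)
for i in range(1,n):
    if st[i,4]>5:print(st[i],ce[i].round(1))
E
```

```text
tcp_pos: [0.3743, 0.3367, 0.1104]
wrist_force: [-4.3, -0.9, 5.3]
tcp_pos: [0.382, 0.3373, 0.1104]
wrist_force: [-3.6, -1.2, 4.4]
[477 319  42  41 806] [499.5 334.6]
```

```bash
python3 -m jog '[[1,0.001,0,0.001,0],[1,0.001,0,0,0],[1,0,0,0,0]]' | grep -E "tcp|wrist_force"
python3 -m jog '[[1,0.0015,0,0,0],[1,0,0,0,0]]' | grep -E "tcp|wrist_force"
python3 -m jog '[[1,0.0015,0,0,0],[1,0,0,0,0]]' | grep -E "tcp|wrist_force"
```

```text
tcp_pos: [0.3833, 0.3374, 0.1094]
wrist_force: [-3.9, -0.7, 5.5]
tcp_pos: [0.3846, 0.3375, 0.1094]
wrist_force: [-5.3, -0.5, 5.6]
tcp_pos: [0.3854, 0.3375, 0.1095]
wrist_force: [-6.2, -0.6, 7.5]
```

```bash
python3 -m jog '[[1,-0.001,0,-0.003,0],[1,-0.002,0,-0.004,0],[1,-0.003,0,-0.004,0],[1,0,0,0,0]]' | grep -E "tcp|wrist_force"
python3 -m jog '[[1,-0.007,0,-0.009,0],[1,-0.007,0,-0.01,0],[1,-0.014,0,-0.02,0],[1,-0.018,0,-0.025,0],[1,-0.02,0,-0.03,0]]' | grep -E "tcp|wrist_force"
python3 - <<'E'
from tip import *
w=cam("wrist");save(w,"w13.png");s=cam("side");save(s,"s13.png");b=cam("scene");p,R=pose();print(p,env.get_state()["clock"])
im=w["img"].astype(int);m=((im[:,:,0]-im[:,:,2]>60)&(im[:,:,0]>im[:,:,1]+20)&(im[:,:,1]>im[:,:,2]+25)).astype(np.uint8)
n,l,st,ce=cv2.connectedComponentsWithStats(m)
for i in range(1,n):
    if st[i,4]>5:print(st[i],ce[i].round(1))
for k,f in((w,1),(s,0),(b,0)):
    print([proj(k,P,f).round(1).tolist() for P in([.4102,.336,.054],[.4701,.3402,.054],[.574,.3455,.07])])
for k,nm in((s,"side"),(b,"scene")):
    im=k["img"].astype(int);m=((im[:,:,0]-im[:,:,2]>60)&(im[:,:,1]>im[:,:,2]+25)).astype(np.uint8);n,l,st,ce=cv2.connectedComponentsWithStats(m)
    print(nm,[(st[i].tolist(),ce[i].round(1).tolist()) for i in range(1,n) if st[i,4]>4 and 140<ce[i][0]<260 and 130<ce[i][1]<300])
E
```

```text
tcp_pos: [0.3805, 0.3375, 0.1208]
wrist_force: [0.3, -0.4, -0.3]
tcp_pos: [0.3129, 0.3316, 0.2146]
wrist_force: [-0.1, 1.2, -0.6]
[0.31434444 0.33337431 0.21750904] 25.1833
[277  40   8   4  26] [280.5  41.4]
[ 448  240   45   51 1190] [469.5 264.3]
[[281.3, 90.8], [281.4, 32.3], [283.7, -63.2]]
[[186.5, 256.0], [190.7, 241.2], [197.1, 214.4]]
[[162.4, 251.2], [172.3, 235.8], [187.7, 207.7]]
side [([189, 238, 6, 6, 15], [191.1, 240.1])]
scene [([189, 166, 31, 35, 275], [203.9, 183.2]), ([227, 166, 11, 4, 13], [232.6, 167.1])]
```

```bash
python3 -m jog '[[1,0,0,0,7.1],[1,0,0,0,7.1],[1,0,0,0,7.1],[1,0,0,0,7.1],[1,0,0,0,7.1]]' | grep -E "refus"
python3 -m jog '[[1,0,0,0,7.1],[1,0,0,0,7.1],[1,0,0,0,7.1],[1,0,0,0,7.1],[1,0,0,0,7.1]]' | grep -E "refus"
python3 -m jog '[[1,0,0,0,7.1],[1,0,0,0,7.1],[1,0,0,0,7.1],[1,0,0,0,7.1],[1,0,0,0,7.1]]' | grep -E "refus"
python3 -m jog '[[1,0,0,0,7.1],[1,0,0,0,7.1],[1,0,0,0,7.1],[1,0,0,0,7.1],[1,0,0,0,7.1]]' | grep -E "refus"
python3 -m jog '[[1,0,0,0,7.1],[1,0,0,0,7.1],[1,0,0,0,7.1],[1,0,0,0,7.1],[1,0,0,0,7.1]]' | grep -E "refus"
python3 -m jog '[[1,0,0,0,7.1],[1,0,0,0,7.1],[1,0,0,0,7.1],[1,0,0,0,7.1],[1,0,0,0,7.1]]' | grep -E "refus"
python3 -m jog '[[1,0,0,0,7.1],[1,0,0,0,7.1],[1,0,0,0,7.1],[1,0,0,0,7.1],[1,0,0,0,7.1]]' | grep -E "refus"
python3 -m jog '[[1,0,0,0,7.1],[1,0,0,0,7.1],[1,0,0,0,7.1],[1,0,0,0,7.1],[1,0,0,0,7.1]]' | grep -E "refus"
python3 -m jog '[[1,0,0,0,7.1],[1,0,0,0,0],[1,0,0,0,0]]'
python3 - <<'E'
from tip import *
p,R=pose();print(p,R[:,0],np.degrees(np.arctan2(R[1,0],R[0,0])),np.degrees(env.get_state()["joint_pos"]).round(0))
a=cam("side");b=cam("scene")
E
```

```text
clock: 28.77
tcp_pos: [0.3143, 0.3322, 0.2136]
orientation: [0.0, 0.802, 0.597, -0.0]
wrist_force: [-0.9, 0.4, 0.1]
finger_gap: 0.0121
grip_force: 114.9
[0.31426448 0.33217332 0.21363464] [ 2.86526302e-01  9.58072097e-01 -7.31489501e-04] 73.3498907763236 [ 37.   5. -13.  72.  -0. 143.]
```

```bash
python3 -m jog '[[1,-0.016,0.034,0,0],[1,-0.016,0.034,0,0],[1,-0.0359,0.0107,0,0],[1,-0.0359,0.0107,0,0],[1,-0.0359,0.0107,0,0]]' | grep -E "tcp"
python3 -m jog '[[1,-0.0359,0.0107,0,0],[1,-0.0359,0.0107,0,0],[1,-0.0359,0.0107,0,0],[1,-0.0359,0.0107,0,0],[1,-0.0359,0.0107,0,0]]' | grep -E "tcp"
python3 -m jog '[[1,-0.0346,-0.0029,0,0],[1,-0.0346,-0.0029,0,0],[1,-0.0346,-0.0029,0,0],[1,0,0,0,7],[1,0,0,0,7]]' | grep -E "tcp"
python3 -m jog '[[1,0,0,0,7],[1,0,0,0,7],[1,0,0,0,7],[1,0,0,0,7],[1,0,0,0,7]]' | grep -E "tcp"
python3 -m jog '[[1,0,0,0,7],[1,0,0,0,7],[1,0,0,0,6.3],[1,0,0,0,0],[1,0,0,0,0]]' | grep -E "tcp|orien"
python3 - <<'E'
from tip import *
p,R=pose();print(p,np.degrees(np.arctan2(R[1,0],R[0,0])),np.degrees(env.get_state()["joint_pos"]).round(0),env.get_state()["clock"])
w=cam("wrist");save(w,"w14.png");im=w["img"].astype(int)
# shaft tip: search column profile
for r in range(76,112,4):print(r,(im[r,266:294].sum(1)//3).tolist())
for t in([.092,.0,.069],[.094,.0,.064]):print(proj(w,p+R@t,1))
E
```

```text
tcp_pos: [0.3697, 0.1683, 0.2138]
tcp_pos: [0.3685, -0.0193, 0.2143]
tcp_pos: [0.3298, -0.1167, 0.2142]
tcp_pos: [0.3305, -0.1145, 0.2141]
tcp_pos: [0.3305, -0.1144, 0.2141]
orientation: [-0.0, 0.999, 0.036, 0.0]
[ 0.33049678 -0.11444639  0.21414402] 4.112625177990285 [-32.  -7. -25.  72.   0. 144.] 30.95
76 [186, 187, 185, 186, 186, 186, 186, 186, 186, 186, 186, 186, 187, 187, 187, 187, 187, 187, 187, 187, 188, 188, 187, 186, 188, 188, 187, 188]
80 [181, 182, 181, 183, 182, 183, 184, 185, 186, 186, 185, 185, 187, 186, 186, 186, 186, 186, 187, 187, 187, 189, 187, 188, 189, 187, 187, 188]
84 [72, 74, 75, 73, 72, 72, 74, 74, 76, 75, 77, 79, 76, 76, 81, 77, 81, 82, 84, 84, 85, 89, 89, 93, 91, 94, 99, 99]
88 [71, 68, 72, 70, 68, 71, 68, 73, 70, 69, 69, 71, 70, 73, 83, 96, 104, 96, 79, 73, 69, 68, 69, 71, 69, 70, 71, 70]
92 [75, 76, 78, 74, 77, 78, 75, 73, 74, 75, 76, 72, 82, 111, 145, 162, 170, 163, 141, 106, 81, 77, 74, 74, 76, 74, 76, 73]
96 [75, 75, 72, 74, 76, 75, 76, 78, 74, 76, 75, 76, 83, 112, 145, 165, 169, 162, 142, 105, 81, 73, 72, 76, 76, 77, 76, 77]
100 [75, 75, 72, 73, 73, 76, 72, 74, 74, 71, 71, 74, 84, 111, 148, 166, 170, 163, 142, 105, 80, 74, 70, 72, 72, 71, 76, 72]
104 [74, 72, 71, 70, 70, 75, 74, 69, 73, 72, 73, 75, 80, 114, 150, 166, 169, 163, 138, 104, 80, 74, 72, 70, 72, 71, 73, 71]
108 [73, 72, 72, 71, 71, 71, 72, 72, 72, 70, 72, 73, 83, 117, 151, 168, 171, 164, 141, 104, 79, 72, 71, 73, 71, 71, 72, 73]
[278.6618926  88.3416185]
[278.66273288  84.87469222]
```

```bash
python3 - <<'E'
from h import *
w=cam("wrist");print(atz(w,282,82,.078,1),atz(w,268,81.3,.078,1))
E
python3 -m jog '[[1,-0.002,0,0.02,0],[1,0,0,0.03,0],[1,0,0,0.028,0],[1,0,0,0.011,0],[1,0,0,0,0]]' | grep -E "tcp|force"
```

```text
[ 0.43431847 -0.11007586  0.078     ] [ 0.43411524 -0.09742373  0.078     ]
tcp_pos: [0.3264, -0.1132, 0.1226]
wrist_force: [-1.3, 0.0, 0.2]
grip_force: 115.1
```

```bash
python3 -m jog '[[1,0.0085,0.0006,0,0],[1,0.0085,0.0006,0,0],[1,0.0085,0.0006,0,0],[1,0.0085,0.0006,0,0],[1,0.0085,0.0006,0,0]]' 30| grep -E "tcp|force"
python3 -m jog '[[1,0.0085,0.0006,0,0],[1,0.0085,0.0006,0,0],[1,0.0085,0.0006,0,0],[1,0.0085,0.0006,0,0],[1,0,0,0,0]]' | grep -E "tcp|force"
python3 -m jog '[[1,0.0085,0.0006,0,0],[1,0.0085,0.0006,0,0],[1,0.008,0.0006,0,0],[1,0,0,0,0]]' | grep -E "tcp|force"
cat > ax.py <<'E'
from tip import *
def axis(w):
    # red handle + shaft in the wrist image
    im=cv2.GaussianBlur(w["img"],(0,0),.7).astype(int)
    m=((im[:,:,0]>1.6*im[:,:,1])&(im[:,:,0]-im[:,:,1]>35)).astype(np.uint8);n,l,st,ce=cv2.connectedComponentsWithStats(m)
    c=[i for i in range(1,n) if st[i,0]<=279<=st[i,0]+st[i,2] and st[i,4]>300];i=max(c,key=lambda j:st[j,4]);print("handle",st[i],ce[i].round(1))
    ys,xs=np.nonzero(l==i)
    for r in range(st[i,1],st[i,1]+st[i,3],8):print((r,xs[ys==r].min(),xs[ys==r].max()),end=" ")
    print()
if __name__=="__main__":
    w=cam("wrist");import sys;save(w,sys.argv[1]);p,R=pose();print(p.round(4),env.get_state()["clock"]);axis(w)
    for nm,z in(("cap",-.047),("hb",.029),("tip",.097)):
        for x in(-.01,0,.01):print(nm,x,proj(w,p+R@[x,0,z],1).round(1),end=" ")
    print()
E
python3 ax.py w15.png
```

```text
tcp_pos: [0.3695, -0.1148, 0.1258]
wrist_force: [-9.4, -1.4, 6.2]
grip_force: 115.7
tcp_pos: [0.4089, -0.1157, 0.1263]
wrist_force: [0.5, -0.2, 0.7]
grip_force: 0.0
tcp_pos: [0.4326, -0.1154, 0.1255]
wrist_force: [-0.6, 0.2, 0.3]
grip_force: 0.0
[ 0.4314 -0.1151  0.1253] 32.6833
handle [ 272   82   27   94 1992] [285.2 127.2]
(82, np.int64(284), np.int64(292)) (90, np.int64(278), np.int64(298)) (98, np.int64(277), np.int64(298)) (106, np.int64(276), np.int64(298)) (114, np.int64(275), np.int64(297)) (122, np.int64(274), np.int64(297)) (130, np.int64(273), np.int64(297)) (138, np.int64(272), np.int64(297)) (146, np.int64(273), np.int64(295)) (154, np.int64(275), np.int64(292)) (162, np.int64(273), np.int64(292)) (170, np.int64(274), np.int64(291)) 
cap -0.01 [278.1 317.5] cap 0 [278.1 298.1] cap 0.01 [278.1 277.2] hb -0.01 [278.2 248.9] hb 0 [278.2 234.4] hb 0.01 [278.1 219.3] tip -0.01 [278.2 217.1] tip 0 [278.2 205.6] tip 0.01 [278.2 193.9]
```

```bash
python3 -m jog '[[1,0,0,-0.03,0],[1,0,0,-0.04,0],[1,-0.02,0,-0.03,0],[1,-0.03,0,0,0],[1,0,0,0,0]]' | grep -E "tcp|force"
cat > loc.py <<'E'
from tip import *
def redblob(k,box=None,area=25):
    im=cv2.GaussianBlur(k["img"],(0,0),.5).astype(int)
    m=((im[:,:,0]>1.6*im[:,:,1])&(im[:,:,0]>1.5*im[:,:,2])&(im[:,:,0]-im[:,:,1]>35)).astype(np.uint8)
    n,l,st,ce=cv2.connectedComponentsWithStats(m);out=[]
    for i in range(1,n):
        if st[i,4]<area:continue
        ys,xs=np.nonzero(l==i);P=np.c_[xs,ys].astype(float);c=P.mean(0);V=np.linalg.svd(P-c,full_matrices=False)[2][0];t=(P-c)@V
        w=(P-c)@np.array([-V[1],V[0]])
        out.append((st[i].tolist(),(c+V*t.min()).round(1),(c+V*t.max()).round(1),"w@ends",np.ptp(w[t<t.min()*.6]).round(1),np.ptp(w[t>t.max()*.6]).round(1)))
    return out
E
python3 - <<'E'
from loc import *
for n in("side","scene","wrist"):
    k=cam(n);save(k,n+"16.png");print(n)
    for r in redblob(k):print(r)
p,R=pose();print(p,np.degrees(np.arctan2(R[1,0],R[0,0])))
E
```

```text
tcp_pos: [0.3774, -0.118, 0.2269]
wrist_force: [-0.1, 0.5, -0.8]
grip_force: 0.0
side
scene
([208, 334, 13, 7, 42], array([208.7, 335.3]), array([219.9, 340.3]), 'w@ends', np.float64(4.5), np.float64(1.3))
wrist
([275, 48, 16, 32, 401], array([284.1,  47.8]), array([280.8,  79.4]), 'w@ends', np.float64(13.0), np.float64(13.2))
([484, 139, 10, 15, 122], array([489.2, 139.1]), array([488.1, 152.8]), 'w@ends', np.float64(8.1), np.float64(8.1))
([101, 275, 38, 18, 191], array([101.3, 278.1]), array([138.1, 291.6]), 'w@ends', np.float64(7.3), np.float64(3.6))
[ 0.38032253 -0.11834481  0.22511642] 3.8236990950785565
```

```bash
python3 -m jog '[[1,0,-0.04,0,0],[1,0,-0.04,0,0],[1,0,-0.04,0,0],[1,0,-0.04,0,0],[1,0,0,0,0]]' | grep -E "tcp|force"
python3 - <<'E'
from loc import *
for n in("side","scene","wrist"):
    k=cam(n);save(k,n+"17.png");print(n)
    for r in redblob(k,area=12):print(r)
    print([proj(k,P,n=="wrist").round(0).tolist() for P in([.484,-.118,.078],[.434,-.118,.078],[.535,-.118,.0])])
p,R=pose();print(p,env.get_state()["clock"])
E
```

```text
tcp_pos: [0.3684, 0.0476, 0.2245]
wrist_force: [-0.7, 0.2, -0.1]
grip_force: 0.0
side
([246, 319, 20, 10, 67], array([246. , 320.9]), array([265.1, 327.6]), 'w@ends', np.float64(4.1), np.float64(2.2))
[[337.0, 246.0], [337.0, 258.0], [335.0, 249.0]]
scene
([208, 334, 13, 7, 42], array([208.7, 335.3]), array([219.9, 340.3]), 'w@ends', np.float64(4.5), np.float64(1.3))
[[340.0, 266.0], [336.0, 281.0], [342.0, 273.0]]
wrist
([29, 11, 4, 8, 23], array([31.7, 10.9]), array([29.1, 18. ]), 'w@ends', np.float64(1.3), np.float64(0.9))
([413, 58, 30, 35, 423], array([414.7,  59.1]), array([439.7,  89.8]), 'w@ends', np.float64(10.8), np.float64(10.8))
([211, 282, 30, 14, 178], array([211.4, 284.8]), array([239.9, 293.3]), 'w@ends', np.float64(7.6), np.float64(4.8))
[[444.0, 95.0], [439.0, 143.0], [418.0, 59.0]]
[0.36984022 0.04202282 0.22458902] 33.8167
```

```bash
python3 -m jog '[[0.3,0.012,0.041,-0.0125,0],[-0.3,0.012,0.041,-0.0125,0],[-0.3,0.012,0.041,-0.0125,0],[-0.3,0.012,0.041,-0.0125,0],[-0.3,0,0,0,0]]' 30| grep -E "tcp|force|gap"
python3 - <<'E'
from loc import *
k=cam("wrist");save(k,"w18.png")
for r in redblob(k,area=12):
    print(r)
    for q in (r[1],r[2]):print(atz(k,*q,.008,1).round(4),atz(k,*q,.078,1).round(4))
p,R=pose();print(p,env.get_state()["clock"],np.array(k["T"])[:3,3])
print([proj(k,P,1).round(0).tolist() for P in([.484,-.118,.078],[.484,-.06,.078],[.434,-.118,.078],[.459,-.1175,.078],[.459,-.0735,.078])])
im=k["img"].astype(int)
# rows along the column through the handle: print rgb coarse
r=max(redblob(k),key=lambda r:r[0][4]);x0,y0,wd,ht,_=r[0]
for rr in range(y0-20,y0+ht+60,6):print(rr,[tuple(im[rr,c]) for c in range(x0-12,x0+wd+14,6)].__repr__().replace("np.int64",""))
E
```

```text
tcp_pos: [0.4281, -0.1171, 0.2729]
wrist_force: [0.4, -0.6, 0.9]
finger_gap: 0.0553
grip_force: 0.0
([272, 93, 14, 35, 394], array([279.7,  92.8]), array([277. , 127.2]), 'w@ends', np.float64(11.2), np.float64(11.3))
[ 0.5325 -0.1136  0.008 ] [ 0.527  -0.1134  0.078 ]
[ 0.487  -0.1127  0.008 ] [ 0.4889 -0.1126  0.078 ]
([449, 184, 8, 12, 75], array([453., 184.]), array([452.5, 195. ]), 'w@ends', np.float64(6.0), np.float64(6.1))
[ 0.4297 -0.3783  0.008 ] [ 0.441  -0.3348  0.078 ]
[ 0.4129 -0.3807  0.008 ] [ 0.4269 -0.3368  0.078 ]
([120, 291, 10, 6, 42], array([119.9, 293.4]), array([129. , 295.1]), 'w@ends', np.float64(4.1), np.float64(2.1))
[0.2159 0.1341 0.008 ] [0.2622 0.0939 0.078 ]
[0.2151 0.1169 0.008 ] [0.2615 0.0795 0.078 ]
([139, 299, 14, 7, 55], array([138.6, 300.1]), array([151.9, 304.5]), 'w@ends', np.float64(3.2), np.float64(3.5))
[0.2078 0.1002 0.008 ] [0.2553 0.0655 0.078 ]
[0.2025 0.0767 0.008 ] [0.2509 0.0458 0.078 ]
[ 0.42635116 -0.11420651  0.2719618 ] 34.2833 [ 0.49881239 -0.11219163  0.43635959]
[[282.0, 132.0], [229.0, 130.0], [279.0, 177.0], [280.0, 154.0], [2
[... 2392 characters left out ...]
, (184)), ((189), (186), (185)), ((190), (187), (187)), ((184), (182), (181))]
169 [((186), (184), (183)), ((188), (185), (185)), ((186), (183), (183)), ((187), (184), (183)), ((188), (186), (185)), ((189), (186), (185)), ((178), (178), (177))]
175 [((174), (173), (173)), ((178), (177), (177)), ((180), (179), (178)), ((182), (180), (179)), ((183), (181), (181)), ((187), (184), (183)), ((169), (171), (169))]
181 [((47), (92), (86)), ((50), (94), (86)), ((49), (93), (85)), ((50), (94), (87)), ((47), (93), (85)), ((47), (92), (87)), ((48), (93), (85))]
187 [((52), (94), (87)), ((49), (92), (85)), ((54), (97), (89)), ((50), (93), (88)), ((48), (94), (87)), ((42), (91), (83)), ((46), (92), (85))]
```

```bash
python3 - <<'E'
from h import *
a=cam("side");b=cam("scene")
print("obj",atz(a,372.5,254.5,0),atz(b,386,284,0))
print("can",atz(a,290+268/3.333,190+180/3.333,0),atz(b,284+258/2.5,190+215/2.5,0))
E
python3 -m jog '[[0.1,0.024,0.001,0,0],[0.1,0.025,0.0015,0,0],[0.1,0.025,0.0015,0.02,0],[0.1,0,0,0,0],[0.1,0,0,0,0]]' 20| grep -E "tcp|force|gap"
python3 ax.py w19.png
```

```text
obj [ 0.52748121 -0.2380552   0.        ] [ 0.53277932 -0.23587604  0.        ]
can [ 0.57192872 -0.2333465   0.        ] [ 0.56149622 -0.23521477  0.        ]
tcp_pos: [0.4979, -0.1067, 0.2499]
wrist_force: [-0.6, -0.1, 0.4]
finger_gap: 0.0386
grip_force: 0.0
[ 0.4975 -0.1068  0.251 ] 34.85
handle [279 146  14  46 542] [285.9 168.3]
(146, np.int64(284), np.int64(289)) (154, np.int64(281), np.int64(292)) (162, np.int64(280), np.int64(292)) (170, np.int64(280), np.int64(292)) (178, np.int64(280), np.int64(291)) (186, np.int64(279), np.int64(291)) 
cap -0.01 [279.1 317.9] cap 0 [279.1 298.4] cap 0.01 [279.1 277.3] hb -0.01 [279.  248.5] hb 0 [279.  233.8] hb 0.01 [279.  218.7] tip -0.01 [278.9 216.4] tip 0 [278.9 204.8] tip 0.01 [278.9 193.1]
```

Run:
```python
from tip import *
w=cam("wrist");p,R=pose();print(p,np.array(w["T"])[:3,3])
for (u,v),z in(((287,146),.002),((286,168),.035),((285.5,190),.066)):
    P=atz(w,u,v,z,1);print(P.round(4),(R.T@(P-p)).round(4))
im=w["img"].astype(int)
for r in (196,204,212,220,228,236):print(r,(im[r,266:300].sum(1)//3).tolist())
```

```text
[ 0.49764155 -0.10702952  0.25177229] [ 0.56932053 -0.10203183  0.41398061]
[ 0.5322 -0.1147  0.002 ] [0.0343 0.0103 0.2497]
[ 0.509  -0.1144  0.035 ] [0.0113 0.0083 0.2167]
[ 0.4895 -0.1146  0.066 ] [-0.0083  0.0072  0.1858]
196 [129, 125, 127, 126, 124, 121, 118, 118, 119, 116, 112, 111, 109, 109, 110, 107, 107, 130, 158, 159, 137, 110, 97, 95, 92, 91, 90, 91, 88, 90, 88, 88, 87, 87]
204 [179, 179, 178, 179, 180, 179, 179, 178, 179, 179, 178, 179, 180, 180, 179, 179, 173, 168, 169, 167, 164, 173, 178, 179, 179, 179, 178, 179, 180, 178, 179, 180, 180, 179]
212 [179, 179, 178, 178, 177, 178, 177, 179, 177, 177, 178, 179, 178, 179, 178, 171, 163, 163, 166, 168, 171, 178, 179, 178, 180, 177, 178, 178, 179, 179, 178, 177, 178, 179]
220 [178, 178, 178, 178, 179, 179, 179, 179, 178, 177, 178, 178, 178, 179, 183, 182, 173, 168, 159, 133, 100, 86, 84, 86, 109, 150, 183, 190, 185, 180, 177, 177, 177, 178]
228 [174, 175, 175, 176, 177, 178, 175, 175, 175, 176, 174, 175, 177, 175, 171, 163, 163, 166, 163, 164, 174, 177, 177, 177, 176, 175, 176, 176, 177, 176, 176, 176, 176, 178]
236 [175, 174, 175, 174, 173, 176, 174, 174, 175, 176, 175, 176, 174, 175, 168, 157, 158, 162, 162, 170, 174, 174, 175, 174, 175, 176, 174, 174, 175, 174, 174, 173, 174, 175]
```

```bash
python3 -m jog '[[0.1,0.0015,0.008,0.02,0],[0.1,0,0,0.03,0],[0.1,0,0,0.03,0],[0.1,0,0,0.03,0],[0.1,0,0,0.02,0]]' 20| grep -E "tcp|wrist_force"
python3 -m jog '[[0.1,0,0,0.02,0],[0.1,0,0,0.02,0],[0.1,0,0,0.014,0],[0.1,0,0,0.01,0],[0.1,0,0,0,0]]' 20| grep -E "tcp|wrist_force|gap"
python3 ax.py w20.png
```

```text
tcp_pos: [0.4989, -0.1151, 0.1205]
wrist_force: [-0.1, 0.4, 0.2]
tcp_pos: [0.4991, -0.1151, 0.0569]
wrist_force: [-0.2, -0.3, 0.1]
finger_gap: 0.0383
[ 0.5    -0.1154  0.058 ] 35.7833
handle [ 263  173   30  106 2543] [278.  225.6]
(173, np.int64(277), np.int64(284)) (181, np.int64(270), np.int64(291)) (189, np.int64(269), np.int64(292)) (197, np.int64(268), np.int64(291)) (205, np.int64(267), np.int64(291)) (213, np.int64(266), np.int64(291)) (221, np.int64(265), np.int64(291)) (229, np.int64(265), np.int64(291)) (237, np.int64(264), np.int64(291)) (245, np.int64(265), np.int64(289)) (253, np.int64(266), np.int64(287)) (261, np.int64(263), np.int64(288)) (269, np.int64(264), np.int64(288)) (277, np.int64(267), np.int64(283)) 
cap -0.01 [279.8 315.8] cap 0 [279.8 296.1] cap 0.01 [279.8 274.8] hb -0.01 [279.4 246.8] hb 0 [279.4 232.1] hb 0.01 [279.4 216.8] tip -0.01 [279.3 215. ] tip 0 [279.3 203.4] tip 0.01 [279.3 191.6]
```

```bash
python3 -m jog '[[1,0,0,0,0],[1,0,0,0,0],[1,0,0,0,0],[1,0,0,0,0],[1,0,0,0,0]]' 25| grep -E "gap|force"
python3 -m jog '[[1,0,0,-0.02,0],[1,0,0,-0.03,0],[1,0,0,-0.03,0],[1,0,0,-0.03,0],[1,0,0,0,0]]' 25| grep -E "gap|force|tcp"
python3 ax.py w21.png
```

```text
wrist_force: [0.3, 0.6, 0.6]
finger_gap: 0.0001
grip_force: 0.0
tcp_pos: [0.5043, -0.117, 0.1742]
wrist_force: [0.2, -0.9, 0.0]
finger_gap: 0.0003
grip_force: 0.0
[ 0.5034 -0.1166  0.1716] 36.6667
handle [266 160  19  61 895] [275.2 189.5]
(160, np.int64(274), np.int64(279)) (168, np.int64(270), np.int64(284)) (176, np.int64(269), np.int64(283)) (184, np.int64(268), np.int64(283)) (192, np.int64(267), np.int64(283)) (200, np.int64(267), np.int64(282)) (208, np.int64(267), np.int64(281)) (216, np.int64(267), np.int64(280)) 
cap -0.01 [278.2 313.9] cap 0 [278.1 294.6] cap 0.01 [278.1 273.8] hb -0.01 [278.1 247.2] hb 0 [278.1 232.7] hb 0.01 [278.1 217.8] tip -0.01 [278.1 216. ] tip 0 [278.1 204.7] tip 0.01 [278.1 193. ]
```

```bash
python3 - <<'E'
from tip import *
w=cam("wrist");p,R=pose();print(p,np.array(w["T"])[:3,3])
for (u,v),z in(((277,160),.002),((275,190),.035),((274,220),.066)):
    P=atz(w,u,v,z,1);print(P.round(4),(R.T@(P-p)).round(4))
E
python3 -m jog '[[0.1,0,0,0,0],[0.1,0,0,0,0],[0.1,0,0,0,0],[0.1,0,0,0,0]]' 25| grep -E "gap|force|tcp"
```

```text
[ 0.50207929 -0.11610973  0.16948981] [ 0.57351258 -0.11124151  0.33528614]
[ 0.5316 -0.1135  0.002 ] [ 0.0291 -0.0008  0.1676]
[ 0.5071 -0.1133  0.035 ] [ 0.0048 -0.0027  0.1345]
[ 0.4873 -0.1139  0.066 ] [-0.0149 -0.0033  0.1034]
tcp_pos: [0.5002, -0.1154, 0.1668]
wrist_force: [-0.0, 0.3, 0.8]
finger_gap: 0.0381
grip_force: 0.0
```

```bash
python3 -m jog '[[0.1,-0.001,-0.002,0.03,0],[0.1,0,0,0.035,0],[0.1,0,0,0.035,0],[0.1,0,0,0.02,0],[0.1,0,0,0,0]]' 25| grep -E "tcp|wrist_force"
python3 -m jog '[[0.1,0,0,0.01,0],[0.1,0,0,0.008,0],[0.1,0,0,0.006,0],[0.1,0,0,0,0]]' | grep -E "tcp|wrist_force|gap"
python3 -m jog '[[1,0,0,0,0],[1,0,0,0,0],[1,0,0,0,0],[1,0,0,0,0],[1,0,0,0,0]]' 25| grep -E "tcp|gap|force"
```

```text
tcp_pos: [0.4966, -0.1124, 0.0432]
wrist_force: [0.0, -0.1, -0.4]
tcp_pos: [0.4995, -0.1137, 0.0235]
wrist_force: [-1.3, 0.6, -0.3]
finger_gap: 0.0383
tcp_pos: [0.5003, -0.1139, 0.0245]
wrist_force: [1.0, 0.3, 0.2]
finger_gap: 0.0151
grip_force: 25.9
```

```bash
python3 -m jog '[[1,0,0,-0.03,0],[1,0,0,-0.04,0],[1,0,0,-0.04,0],[1,-0.02,-0.006,0,0],[1,-0.03,-0.009,0,0]]' 25| grep -E "tcp|force"
python3 -m jog '[[1,-0.03,-0.009,0,0],[1,0,0,0,0],[1,0,0,0,0]]' | grep -E "tcp|force|gap"
python3 ax.py w22.png
python3 - <<'E'
from h import *
w=cam("wrist");print(atz(w,240,1,.078,1));im=w["img"].astype(int).sum(2)//3;print(im[::5,300][:40].tolist())
E
```

```text
tcp_pos: [0.4532, -0.104, 0.1373]
wrist_force: [-0.6, -0.8, -0.1]
grip_force: 26.6
tcp_pos: [0.4168, -0.0946, 0.1341]
wrist_force: [0.4, -0.5, -0.1]
finger_gap: 0.0144
grip_force: 26.6
[ 0.4184 -0.0952  0.1344] 38.9333
handle [ 262  185   34  131 3731] [278.7 250.7]
(185, np.int64(277), np.int64(278)) (193, np.int64(267), np.int64(290)) (201, np.int64(265), np.int64(292)) (209, np.int64(265), np.int64(292)) (217, np.int64(265), np.int64(293)) (225, np.int64(264), np.int64(293)) (233, np.int64(264), np.int64(294)) (241, np.int64(263), np.int64(295)) (249, np.int64(263), np.int64(295)) (257, np.int64(262), np.int64(295)) (265, np.int64(262), np.int64(295)) (273, np.int64(264), np.int64(294)) (281, np.int64(266), np.int64(292)) (289, np.int64(265), np.int64(292)) (297, np.int64(263), np.int64(294)) (305, np.int64(265), np.int64(292)) (313, np.int64(269), np.int64(289)) 
cap -0.01 [280.7 313.3] cap 0 [280.8 293.5] cap 0.01 [280.8 272.2] hb -0.01 [280.1 245.2] hb 0 [280.1 230.5] hb 0.01 [280.1 215.3] tip -0.01 [279.8 213.8] tip 0 [279.8 202.3] tip 0.01 [279.8 190.5] 
[ 0.57052662 -0.05890288  0.078     ]
[90, 72, 57, 57, 56, 55, 53, 57, 51, 55, 58, 55, 53, 59, 61, 64, 62, 66, 62, 67, 64, 70, 67, 66, 68, 80, 165, 163, 165, 164, 164, 167, 169, 168, 167, 162, 160, 160, 159, 159]
```

Held. Now lower so that the stand's top edge pushes the cap up and the tip swings down.

```bash
python3 -m jog '[[1,0,0,0.009,0],[1,0,0,0.009,0],[1,0,0,0.009,0],[1,0,0,0.009,0],[1,0,0,0,0]]' 25| grep -E "tcp|force"
python3 -m jog '[[1,0,0,0.009,0],[1,0,0,0.009,0],[1,0,0,0.008,0],[1,0,0,0.006,0],[1,0,0,0,0]]' | grep -E "tcp|force"
python3 -m jog '[[1,0,0,0.006,0],[1,0,0,0.005,0],[1,0,0,0.005,0],[1,0,0,0.004,0],[1,0,0,0,0]]' | grep -E "tcp|force"
python3 ax.py w23.png
```

```text
tcp_pos: [0.4182, -0.0954, 0.0971]
wrist_force: [-2.1, 0.3, 8.5]
grip_force: 29.9
tcp_pos: [0.4168, -0.0955, 0.0658]
wrist_force: [-9.0, -0.5, 17.2]
grip_force: 31.0
tcp_pos: [0.4163, -0.0955, 0.0452]
wrist_force: [-8.6, -1.5, 12.4]
grip_force: 31.5
[ 0.4163 -0.0955  0.0453] 40.2833
handle [ 259  230   41  128 4756] [278.6 292.7]
(230, np.int64(274), np.int64(284)) (238, np.int64(261), np.int64(296)) (246, np.int64(260), np.int64(297)) (254, np.int64(260), np.int64(298)) (262, np.int64(259), np.int64(298)) (270, np.int64(259), np.int64(298)) (278, np.int64(259), np.int64(298)) (286, np.int64(259), np.int64(297)) (294, np.int64(260), np.int64(297)) (302, np.int64(260), np.int64(297)) (310, np.int64(260), np.int64(297)) (318, np.int64(260), np.int64(297)) (326, np.int64(260), np.int64(297)) (334, np.int64(261), np.int64(296)) (342, np.int64(261), np.int64(297)) (350, np.int64(263), np.int64(295)) 
cap -0.01 [279.  315.9] cap 0 [279.  296.3] cap 0.01 [279.  275.2] hb -0.01 [278.8 247.4] hb 0 [278.8 232.8] hb 0.01 [278.8 217.7] tip -0.01 [278.7 215.7] tip 0 [278.7 204.2] tip 0.01 [278.7 192.4]
```

```bash
python3 -m jog '[[1,-0.004,0,-0.02,0],[1,0,0,-0.02,0],[1,0.03,0.002,0,0],[1,0.036,0.003,0,0],[1,0,0,0,0]]' 25| grep -E "tcp|force"
python3 ax.py w24.png
```

```text
tcp_pos: [0.4872, -0.0973, 0.0855]
wrist_force: [0.9, -1.1, 0.4]
grip_force: 30.5
[ 0.4836 -0.0965  0.0848] 40.75
handle [ 259  229   40  129 4845] [278.5 291.5]
(229, np.int64(268), np.int64(290)) (237, np.int64(260), np.int64(297)) (245, np.int64(259), np.int64(298)) (253, np.int64(259), np.int64(298)) (261, np.int64(259), np.int64(298)) (269, np.int64(259), np.int64(298)) (277, np.int64(259), np.int64(297)) (285, np.int64(259), np.int64(297)) (293, np.int64(260), np.int64(297)) (301, np.int64(260), np.int64(297)) (309, np.int64(260), np.int64(297)) (317, np.int64(260), np.int64(297)) (325, np.int64(260), np.int64(297)) (333, np.int64(260), np.int64(297)) (341, np.int64(261), np.int64(297)) (349, np.int64(262), np.int64(295)) (357, np.int64(274), np.int64(283)) 
cap -0.01 [276.7 321.1] cap 0 [276.6 302.1] cap 0.01 [276.5 281.5] hb -0.01 [277.1 252.2] hb 0 [277.  237.8] hb 0.01 [277.  222.9] tip -0.01 [277.3 220. ] tip 0 [277.3 208.6] tip 0.01 [277.2 196.9]
```

```bash
python3 -m jog '[[1,-0.004,0,0.012,0],[1,0,0,0.008,0],[1,0,0,0.0035,0],[1,0,0,0,0]]' 25| grep -E "tcp|wrist_force"
python3 -m jog '[[0.4,0,0,0,0],[0.2,0,0,0,0],[0.2,0,0,0,0],[0.2,-0.014,-0.001,0,0],[0.2,-0.015,-0.001,0,0]]' 25| grep -E "tcp|force|gap"
python3 -m jog '[[0.2,-0.014,-0.001,0,0],[0.2,0,0,0,0]]' 25| grep -E "tcp|force|gap"
python3 ax.py w25.png
```

```text
tcp_pos: [0.4748, -0.0957, 0.0608]
wrist_force: [-0.4, 0.9, -0.5]
tcp_pos: [0.4484, -0.0966, 0.0631]
wrist_force: [-0.9, -0.9, -0.2]
finger_gap: 0.034
grip_force: 0.0
tcp_pos: [0.431, -0.0956, 0.0626]
wrist_force: [-0.8, 0.1, 0.6]
finger_gap: 0.0343
grip_force: 0.0
[ 0.4328 -0.0961  0.0629] 41.7167
handle [ 269  119   38  167 5347] [287.1 195.4]
(119, np.int64(275), np.int64(297)) (127, np.int64(270), np.int64(306)) (135, np.int64(270), np.int64(306)) (143, np.int64(269), np.int64(306)) (151, np.int64(269), np.int64(306)) (159, np.int64(270), np.int64(305)) (167, np.int64(270), np.int64(304)) (175, np.int64(270), np.int64(304)) (183, np.int64(270), np.int64(304)) (191, np.int64(270), np.int64(304)) (199, np.int64(270), np.int64(304)) (207, np.int64(271), np.int64(303)) (215, np.int64(271), np.int64(303)) (223, np.int64(271), np.int64(303)) (231, np.int64(271), np.int64(303)) (239, np.int64(272), np.int64(301)) (247, np.int64(274), np.int64(299)) (255, np.int64(275), np.int64(298)) (263, np.int64(273), np.int64(299)) (271, np.int64(273), np.int64(300)) (279, np.int64(276), np.int64(297)) 
cap -0.01 [280.4 313. ] cap 0 [280.4 293.2] cap 0.01 [280.4 271.8] hb -0.01 [279.8 244.9] hb 0 [279.8 230.2] hb 0.01 [279.8 215. ] tip -0.01 [279.6 213.5] tip 0 [279.6 202. ] tip 0.01 [279.6 190.2]
```

```bash
python3 -m jog '[[0.2,0.012,0.003,0,0],[0.2,0.008,0,0.001,0],[0.2,0,0,0,0],[1,0,0,0,0],[1,0,0,0,0]]' 25| grep -E "tcp|wrist_force"
python3 -m jog '[[1,0,0,0,0],[1,0,0,0,0],[1,0,0,0,0]]' 25| grep -E "tcp|force|gap"
python3 -m jog '[[1,0,0,-0.015,0],[1,-0.02,-0.001,-0.015,0],[1,-0.026,-0.002,0,0],[1,0,0,0,0],[1,0,0,0,0]]' | grep -E "tcp|force|gap"
python3 ax.py w26.png
```

```text
tcp_pos: [0.4538, -0.0977, 0.0614]
wrist_force: [0.2, 0.0, 0.8]
tcp_pos: [0.4534, -0.0977, 0.0615]
wrist_force: [1.3, 0.8, 0.5]
finger_gap: 0.0145
grip_force: 24.9
tcp_pos: [0.4062, -0.0976, 0.0914]
wrist_force: [0.9, -0.2, -0.2]
finger_gap: 0.0143
grip_force: 24.9
[ 0.4074 -0.098   0.0915] 42.85
handle [ 261  172   37  154 4915] [278.7 244. ]
(172, np.int64(276), np.int64(283)) (180, np.int64(262), np.int64(295)) (188, np.int64(262), np.int64(296)) (196, np.int64(261), np.int64(296)) (204, np.int64(261), np.int64(296)) (212, np.int64(261), np.int64(296)) (220, np.int64(261), np.int64(296)) (228, np.int64(262), np.int64(296)) (236, np.int64(262), np.int64(296)) (244, np.int64(262), np.int64(296)) (252, np.int64(261), np.int64(296)) (260, np.int64(262), np.int64(295)) (268, np.int64(262), np.int64(295)) (276, np.int64(262), np.int64(295)) (284, np.int64(263), np.int64(294)) (292, np.int64(266), np.int64(291)) (300, np.int64(267), np.int64(291)) (308, np.int64(265), np.int64(292)) (316, np.int64(267), np.int64(291)) (324, np.int64(273), np.int64(285)) 
cap -0.01 [280.  313.9] cap 0 [280.  294.2] cap 0.01 [280.  272.9] hb -0.01 [279.5 245.7] hb 0 [279.5 231.1] hb 0.01 [279.5 215.9] tip -0.01 [279.3 214.3] tip 0 [279.3 202.8] tip 0.01 [279.3 191. ]
```

```bash
python3 -m jog '[[1,0,0,0.015,0],[1,0,0,0.014,0],[1,0,0,0.004,0],[1,0,0,0.004,0],[1,0,0,0,0]]' 25| grep -E "tcp|force"
python3 -m jog '[[1,0,0,0.004,0],[1,0,0,0.004,0],[1,0,0,0.004,0],[1,0,0,0,0]]' | grep -E "tcp|force"
python3 ax.py w27.png
```

```text
tcp_pos: [0.4074, -0.0984, 0.0543]
wrist_force: [-3.3, -1.7, 4.8]
grip_force: 26.5
tcp_pos: [0.4076, -0.0984, 0.0426]
wrist_force: [-4.7, -0.9, 6.6]
grip_force: 29.9
[ 0.4076 -0.0984  0.0427] 43.65
handle [ 258  190   42  123 4249] [278.5 247.1]
(190, np.int64(274), np.int64(284)) (198, np.int64(262), np.int64(296)) (206, np.int64(258), np.int64(299)) (214, np.int64(258), np.int64(299)) (222, np.int64(259), np.int64(298)) (230, np.int64(259), np.int64(298)) (238, np.int64(259), np.int64(298)) (246, np.int64(260), np.int64(297)) (254, np.int64(260), np.int64(297)) (262, np.int64(260), np.int64(297)) (270, np.int64(261), np.int64(296)) (278, np.int64(261), np.int64(295)) (286, np.int64(263), np.int64(294)) (294, np.int64(267), np.int64(291)) (302, np.int64(266), np.int64(291)) (310, np.int64(271), np.int64(287)) 
cap -0.01 [279.  316.1] cap 0 [278.9 296.5] cap 0.01 [278.9 275.4] hb -0.01 [278.8 247.5] hb 0 [278.8 232.9] hb 0.01 [278.8 217.8] tip -0.01 [278.7 215.8] tip 0 [278.7 204.3] tip 0.01 [278.7 192.6]
```

```bash
python3 -m jog '[[1,0.004,0,0.001,0],[1,0.004,0,0.001,0],[1,0,0,0.002,0],[1,0,0,0.002,0],[1,0,0,0,0]]' 25| grep -E "tcp|force"
python3 ax.py w28.png
python3 -m jog '[[1,-0.01,0,-0.02,0],[1,-0.02,0,-0.03,0],[1,-0.02,0,-0.04,0],[1,0,0,-0.03,-7],[1,0,0,0,-7]]' | grep -E "tcp|force"
python3 -m jog '[[1,0,0,0,-7],[1,0,0,0,-7],[1,0,0,0,-7],[1,0,0,0,-7],[1,0,0,0,-7]]' | grep -E "refus"
python3 -m jog '[[1,0,0,0,-7],[1,0,0,0,-7],[1,0,0,0,-7],[1,0,0,0,-7],[1,0,0,0,-7]]' | grep -E "tcp"
python3 - <<'E'
from tip import *
p,R=pose();print(p,np.degrees(np.arctan2(R[1,0],R[0,0])),env.get_state()["clock"])
from loc import redblob
for n in("side","scene"):
    k=cam(n);save(k,n+"28.png");print(n,[r for r in redblob(k,area=10)],proj(k,p+R@[0,0,-.0245]).round(1))
    for ph in(0,20,30,40):print(ph,proj(k,p+R@[.047*np.cos(np.radians(ph)),0,-.0245-.047*np.sin(np.radians(ph))]).round(1),proj(k,p+R@[-.0295*np.cos(np.radians(ph)),0,-.0245+.0295*np.sin(np.radians(ph))]).round(1))
E
```

```text
tcp_pos: [0.4118, -0.0978, 0.0379]
wrist_force: [-18.0, -1.8, 31.0]
grip_force: 36.2
[ 0.4118 -0.0978  0.038 ] 44.1167
handle [ 258  207   43  110 3877] [278.8 258.4]
(207, np.int64(275), np.int64(284)) (215, np.int64(263), np.int64(296)) (223, np.int64(259), np.int64(300)) (231, np.int64(258), np.int64(300)) (239, np.int64(259), np.int64(299)) (247, np.int64(259), np.int64(299)) (255, np.int64(259), np.int64(298)) (263, np.int64(259), np.int64(298)) (271, np.int64(260), np.int64(297)) (279, np.int64(260), np.int64(296)) (287, np.int64(261), np.int64(296)) (295, np.int64(264), np.int64(294)) (303, np.int64(266), np.int64(291)) (311, np.int64(268), np.int64(290)) 
cap -0.01 [279.  315.9] cap 0 [279.  296.4] cap 0.01 [279.  275.3] hb -0.01 [278.8 247.4] hb 0 [278.8 232.8] hb 0.01 [278.8 217.7] tip -0.01 [278.7 215.7] tip 0 [278.7 204.2] tip 0.01 [278.7 192.5] 
tcp_pos: [0.3699, -0.1023, 0.1594]
wrist_force: [1.4, -0.5, 0.2]
grip_force: 32.8
tcp_pos: [0.3675, -0.1007, 0.1538]
[ 0.36752464 -0.10070636  0.15383489] 88.223606905317 45.3667
side [([320, 242, 11, 10, 68], array([320.1, 242.9
[... 222 characters left out ...]
 322.]), array([265.1, 327.8]), 'w@ends', np.float64(0.9), np.float64(2.2))] [333.9 253.6]
0 [316.2 251.6] [345.  254.8]
20 [317.7 247.8] [343.9 257.2]
30 [319.2 246.1] [342.9 258.2]
40 [321.1 244.6] [341.7 259. ]
scene [([309, 252, 8, 10, 55], array([310.7, 252.1]), array([314.6, 261.2]), 'w@ends', np.float64(4.5), np.float64(3.1)), ([330, 266, 9, 11, 52], array([329.9, 267. ]), array([337.6, 275.4]), 'w@ends', np.float64(2.8), np.float64(3.6)), ([208, 334, 12, 7, 41], array([208.8, 335.3]), array([219., 340.]), 'w@ends', np.float64(4.5), np.float64(1.8))] [325.6 270.1]
0 [304.5 264.4] [339.1 273.7]
20 [306.1 259.6] [337.8 276.7]
30 [307.9 257.6] [336.6 277.9]
40 [310.2 255.9] [335.1 278.9]
```

```bash
python3 -m jog '[[1,0,0,0,-7],[1,0,0,0,-7],[1,0,0,0,-7],[1,0,0,0,-7],[1,0,0,0,-7]]' 25| grep -E "refus"
python3 -m jog '[[1,0,0,0,-7],[1,0,0,0,-7],[1,0,0,0,-7],[1,0,0,0,-7],[1,0,0,0,-7]]' | grep -E "refus"
python3 -m jog '[[1,0,0,0,-7],[1,0,0,0,-7],[1,0,0,0,-7],[1,0.01,0,0,-5],[1,0.012,0,0,0]]' | grep -E "tcp|ori"
python3 -m jog '[[1,0,0,0.02,0],[1,0,0,0.02,0],[1,0,0,0.018,0],[1,0,0,0,0]]' | grep -E "tcp|ori|force"
python3 -m jog '[[1,-0.008,-0.0006,0,0],[1,-0.008,-0.0006,0,0],[1,-0.008,-0.0006,0,0],[1,-0.008,-0.0006,0,0],[1,-0.008,-0.0006,0,0]]' | grep -E "tcp|force"
```

```text
tcp_pos: [0.3454, -0.1013, 0.1538]
orientation: [0.0, -0.034, 0.999, 0.0]
tcp_pos: [0.3423, -0.1, 0.0932]
orientation: [-0.002, -0.031, 1.0, 0.001]
wrist_force: [-0.8, -0.4, -1.5]
grip_force: 32.8
tcp_pos: [0.3816, -0.1003, 0.096]
wrist_force: [-5.6, 1.5, 0.3]
grip_force: 30.4
```

```bash
python3 -m jog '[[1,-0.008,-0.0006,0,0],[1,-0.008,-0.0006,0,0],[1,-0.008,-0.0006,0,0],[1,-0.008,-0.0006,0,0],[1,-0.008,-0.0006,0,0]]' | grep -E "tcp|force"
python3 -m jog '[[1,-0.008,-0.0006,0,0],[1,-0.002,0,0,0],[1,0,0,0,0]]' | grep -E "tcp|force"
cat > ax2.py <<'E'
from ax import *
import sys
w=cam("wrist");save(w,sys.argv[1]);p,R=pose();print(p.round(4),env.get_state()["clock"]);axis(w)
for a in(-10,0,10):
    t=np.radians(a);f=lambda d:proj(w,p+R@[-d*np.sin(t),0,-.0245+d*np.cos(t)],1).round(1)
    print(a,"cap",f(-.047),"hb",f(.0295),"tip",f(.097))
im=w["img"].astype(int)
for r in range(180,240,5):print(r,(im[r,266:296].sum(1)//3).tolist())
E
python3 ax2.py w29.png
```

```text
tcp_pos: [0.4264, -0.1021, 0.0964]
wrist_force: [-1.8, 0.6, 1.0]
grip_force: 24.3
tcp_pos: [0.4363, -0.102, 0.0958]
wrist_force: [-1.9, -1.4, 0.3]
grip_force: 23.8
[ 0.4359 -0.1019  0.0958] 48.1833
handle [ 250  231   56  102 4075] [277.9 286.7]
(231, np.int64(275), np.int64(282)) (239, np.int64(267), np.int64(290)) (247, np.int64(265), np.int64(291)) (255, np.int64(261), np.int64(296)) (263, np.int64(260), np.int64(297)) (271, np.int64(258), np.int64(298)) (279, np.int64(256), np.int64(300)) (287, np.int64(256), np.int64(300)) (295, np.int64(253), np.int64(303)) (303, np.int64(250), np.int64(305)) (311, np.int64(251), np.int64(305)) (319, np.int64(254), np.int64(301)) (327, np.int64(261), np.int64(295)) 
-10 cap [278.5 347.5] hb [278.5 238.9] tip [278.5 191. ]
0 cap [278.5 331.5] hb [278.5 247.1] tip [278.5 212.3]
10 cap [278.5 311.4] hb [278.5 255.7] tip [278.5 233.8]
180 [62, 62, 61, 63, 59, 59, 63, 58, 61, 61, 60, 57, 62, 61, 59, 59, 60, 59, 59, 59, 61, 58, 60, 60, 63, 62, 62, 60, 58, 60]
185 [58, 63, 60, 58, 60, 61, 60, 62, 60, 59, 56, 63, 60, 61, 58, 58, 62, 61, 57, 63, 61, 61,
[... 584 characters left out ...]
, 65, 62, 61, 66, 68, 67, 67, 65, 64, 65, 66, 66, 68, 64, 62, 67, 67, 66]
215 [67, 68, 63, 66, 63, 65, 64, 68, 65, 67, 70, 74, 81, 82, 81, 75, 70, 69, 66, 65, 64, 65, 68, 66, 65, 69, 66, 66, 68, 66]
220 [66, 66, 68, 67, 66, 67, 63, 66, 65, 67, 70, 79, 81, 83, 81, 79, 75, 68, 67, 67, 66, 64, 65, 64, 67, 66, 65, 68, 64, 64]
225 [64, 65, 67, 68, 65, 68, 66, 68, 66, 68, 72, 79, 81, 84, 83, 80, 75, 69, 67, 69, 66, 67, 70, 68, 68, 67, 67, 63, 66, 70]
230 [67, 66, 66, 67, 64, 65, 66, 70, 66, 63, 66, 72, 74, 73, 73, 72, 69, 69, 65, 67, 65, 63, 69, 67, 67, 67, 67, 67, 68, 67]
235 [133, 118, 91, 66, 59, 60, 61, 60, 60, 58, 61, 61, 58, 58, 57, 59, 62, 59, 59, 57, 56, 57, 56, 60, 75, 90, 93, 95, 92, 91]
```

```bash
python3 -m jog '[[1,0.003,0,-0.02,0],[1,0,0,-0.02,0],[1,0,0,-0.015,0],[1,-0.014,-0.009,0,0],[1,-0.015,-0.008,0,0]]' 25| grep -E "refus|force"
python3 -m jog '[[1,0,0,0,0],[1,0,0,0,0]]' 25| grep -E "tcp|force"
python3 - <<'E'
from tip import *
w=cam("wrist");save(w,"w30.png");p,R=pose();print(p.round(4),env.get_state()["clock"])
print("hole exp",proj(w,[.459,-.1175,.078],1),"free",proj(w,[.459,-.0735,.078],1),"tip exp",proj(w,p+R@[.004,.0007,.060],1))
im=w["img"].astype(int)
for r in range(176,252,4):print(r,(im[r,258:300].sum(1)//3).tolist())
g=im.sum(2)//3
u,v=proj(w,[.459,-.0735,.078],1).astype(int);sub=g[v-20:v+20,u-20:u+20];ys,xs=np.nonzero(sub<110);print("free hole px",xs.mean()+u-20,ys.mean()+v-20,len(xs))
E
```

```text
wrist_force: [-0.5, -0.2, 0.1]
grip_force: 24.3
tcp_pos: [0.4629, -0.1172, 0.1508]
wrist_force: [0.1, 0.4, -0.9]
grip_force: 24.2
[ 0.4619 -0.1167  0.1505] 48.8167
hole exp [278.28890934 207.75772073] free [335.66126121 211.42383922] tip exp [280.09667445 211.15780567]
176 [176, 178, 177, 177, 174, 177, 174, 174, 176, 175, 175, 175, 173, 173, 173, 171, 171, 170, 170, 168, 169, 167, 166, 167, 166, 165, 162, 162, 161, 160, 159, 158, 156, 154, 156, 152, 150, 149, 147, 147, 145, 143]
180 [180, 179, 180, 179, 180, 178, 178, 178, 179, 178, 179, 179, 179, 178, 179, 179, 179, 179, 179, 179, 179, 177, 178, 179, 178, 178, 177, 178, 178, 179, 177, 177, 178, 178, 176, 177, 178, 177, 176, 177, 176, 176]
184 [179, 179, 180, 180, 178, 179, 179, 178, 178, 179, 178, 180, 179, 177, 178, 179, 177, 177, 179, 179, 178, 178, 177, 178, 178, 178, 178, 177, 177, 177, 178, 177, 178, 177, 177, 177, 178, 177, 177, 178, 177, 178]
188 [178, 178, 178, 179, 179, 178, 179, 178, 178, 180, 178, 178, 177, 179, 178, 176, 177, 179, 178, 177, 176, 177, 177, 177, 178, 177, 177, 177, 176, 178, 176, 177, 178, 176, 177, 177, 
[... 2443 characters left out ...]
5, 63, 61, 65, 63, 63, 64, 62, 62, 64, 64, 62, 65, 66, 70, 78, 97, 122, 147, 165, 169, 170, 170, 170, 171, 170, 169, 170]
240 [72, 74, 76, 73, 77, 75, 77, 74, 69, 63, 62, 61, 61, 59, 62, 58, 57, 59, 59, 59, 57, 60, 61, 59, 59, 60, 61, 60, 57, 60, 60, 63, 71, 81, 98, 105, 106, 108, 112, 110, 112, 112]
244 [69, 69, 71, 70, 71, 69, 68, 57, 55, 58, 60, 58, 56, 56, 57, 57, 56, 56, 58, 57, 56, 61, 57, 61, 59, 62, 58, 58, 59, 56, 60, 61, 61, 59, 66, 72, 74, 71, 75, 72, 75, 75]
248 [71, 69, 69, 70, 65, 60, 59, 60, 55, 57, 57, 56, 56, 58, 57, 55, 57, 55, 57, 57, 56, 56, 61, 57, 57, 57, 60, 57, 59, 58, 57, 56, 58, 59, 60, 59, 66, 67, 73, 73, 73, 74]
free hole px 336.0615384615385 210.30769230769232 65
```

```bash
python3 -m jog '[[1,0.0055,-0.0018,0,0],[1,0,0,0.006,0],[1,0,0,0,0],[1,0,0,0,0]]' 25| grep -E "tcp|force"
python3 - <<'E'
from tip import *
w=cam("wrist");save(w,"w31.png");p,R=pose();print(p.round(4),env.get_state()["clock"],"hole exp",proj(w,[.459,-.1175,.078],1))
im=w["img"].astype(int)
for r in range(200,238,3):print(r,(im[r,262:296].sum(1)//3).tolist())
E
```

```text
tcp_pos: [0.4561, -0.1188, 0.1442]
wrist_force: [-0.7, 0.1, -1.2]
grip_force: 24.3
[ 0.4564 -0.1189  0.1445] 49.2 hole exp [279.79483637 219.28125551]
200 [178, 176, 177, 177, 177, 177, 177, 177, 176, 176, 176, 178, 177, 176, 175, 177, 177, 177, 176, 176, 176, 176, 175, 175, 176, 175, 177, 175, 177, 176, 175, 176, 176, 176]
203 [176, 178, 177, 176, 177, 176, 177, 175, 177, 176, 176, 176, 177, 176, 177, 175, 176, 176, 176, 176, 176, 177, 177, 176, 177, 177, 175, 176, 175, 175, 175, 175, 175, 175]
206 [176, 175, 177, 177, 176, 176, 177, 177, 175, 175, 176, 177, 175, 177, 175, 175, 176, 176, 176, 175, 175, 176, 176, 175, 176, 175, 174, 175, 176, 175, 175, 174, 175, 174]
209 [176, 175, 176, 175, 174, 177, 175, 176, 177, 176, 176, 175, 176, 175, 174, 174, 175, 175, 175, 175, 175, 174, 175, 175, 176, 175, 175, 174, 176, 174, 175, 175, 174, 174]
212 [177, 176, 177, 178, 177, 177, 175, 177, 175, 176, 175, 180, 182, 186, 187, 188, 186, 187, 186, 187, 185, 181, 179, 176, 175, 177, 176, 175, 175, 175, 176, 175, 176, 175]
215 [179, 176, 177, 177, 177, 177, 176, 179, 184, 187, 186, 181, 169, 152,
[... 566 characters left out ...]
 176, 177, 175, 177, 177, 176, 176]
227 [172, 172, 173, 175, 175, 175, 174, 175, 175, 177, 181, 184, 185, 186, 179, 154, 117, 90, 84, 97, 131, 166, 179, 179, 177, 175, 175, 175, 175, 175, 174, 174, 175, 175]
230 [172, 173, 172, 172, 173, 174, 172, 173, 172, 173, 173, 173, 171, 171, 161, 132, 97, 88, 83, 92, 116, 149, 167, 171, 172, 172, 172, 172, 172, 172, 173, 173, 172, 171]
233 [172, 172, 172, 172, 172, 172, 172, 169, 164, 155, 143, 129, 110, 99, 83, 76, 70, 69, 69, 69, 78, 96, 115, 134, 150, 161, 166, 171, 170, 171, 174, 172, 172, 172]
236 [172, 171, 171, 172, 168, 160, 140, 111, 85, 71, 65, 65, 62, 64, 66, 65, 65, 67, 65, 62, 63, 66, 66, 67, 67, 77, 98, 130, 155, 167, 170, 170, 171, 171]
```

```bash
python3 -m jog '[[1,-0.001,-0.001,0.004,0],[1,0,0,0.005,0],[1,0,0,0.005,0],[1,0,0,0,0]]' 25| grep -E "tcp|wrist_force"
python3 -m jog '[[1,-0.001,0,0.007,0],[1,-0.001,0,0.007,0],[1,0,0,0,0]]' 25| grep -E "tcp|wrist_force"
python3 ax2.py w32.png | head -3
```

```text
tcp_pos: [0.4573, -0.1197, 0.1294]
wrist_force: [-1.2, 0.2, -1.0]
tcp_pos: [0.4593, -0.1196, 0.1151]
wrist_force: [-1.6, -0.4, 0.3]
[ 0.4594 -0.1196  0.1157] 49.8333
handle [ 249  233   56   91 3628] [277.  282.5]
(233, np.int64(276), np.int64(282)) (241, np.int64(268), np.int64(290)) (249, np.int64(264), np.int64(293)) (257, np.int64(260), np.int64(296)) (265, np.int64(258), np.int64(297)) (273, np.int64(256), np.int64(299)) (281, np.int64(253), np.int64(300)) (289, np.int64(252), np.int64(301)) (297, np.int64(249), np.int64(304)) (305, np.int64(250), np.int64(303)) (313, np.int64(255), np.int64(298)) (321, np.int64(265), np.int64(287))
```

```bash
python3 -m jog '[[1,-0.0005,0,0.008,0],[1,-0.0005,0,0.008,0],[1,-0.0005,0,0.008,0],[1,0,0,0,0]]' 25| grep -E "tcp|wrist_force"
python3 -m jog '[[1,0,0,0.006,0],[1,0,0,0.006,0],[1,0,0,0,0]]' 25| grep -E "tcp|wrist_force"
python3 -m jog '[[0.4,0,0,0,0],[0.1,0,0,0,0],[0.1,0,0,0,0],[-0.2,0,0,0,0],[-0.2,0,0,0,0]]' 25| grep -E "tcp|wrist_force"
python3 ax2.py w33.png | head -6
```

```text
tcp_pos: [0.4615, -0.1194, 0.0909]
wrist_force: [3.0, 1.0, -5.8]
tcp_pos: [0.464, -0.1198, 0.0807]
wrist_force: [9.7, 1.6, -11.5]
tcp_pos: [0.4612, -0.1199, 0.0807]
wrist_force: [-0.9, -0.2, -0.2]
[ 0.4614 -0.1199  0.0808] 50.8833
handle [ 257  237   45  103 3405] [279.5 293.1]
(237, np.int64(277), np.int64(282)) (245, np.int64(269), np.int64(290)) (253, np.int64(269), np.int64(290)) (261, np.int64(266), np.int64(294)) (269, np.int64(264), np.int64(295)) (277, np.int64(263), np.int64(296)) (285, np.int64(262), np.int64(297)) (293, np.int64(261), np.int64(298)) (301, np.int64(260), np.int64(299)) (309, np.int64(259), np.int64(300)) (317, np.int64(257), np.int64(301)) (325, np.int64(259), np.int64(300)) (333, np.int64(264), np.int64(295)) 
-10 cap [278.2 348.8] hb [278.3 239.9] tip [278.3 191.8]
0 cap [278.2 332.8] hb [278.3 248. ] tip [278.3 213. ]
10 cap [278.2 312.8] hb [278.3 256.7] tip [278.3 234.5]
```

```bash
python3 -m jog '[[-0.2,0,0,-0.03,0],[-0.2,0,0,-0.04,0],[-0.2,0,0,-0.04,0],[-1,0.03,0.002,-0.03,0],[-1,0.031,0.002,0,0]]' 25| grep -E "refus"
python3 -m jog '[[-1,-0.0026,0.0388,0,0],[-1,-0.0026,0.0388,0,0],[-1,-0.0026,0.0388,0,0],[-1,-0.0026,0.0388,0,0],[-1,-0.0026,0.0388,0,0]]' | grep -E "tcp|wrist_f"
python3 -m jog '[[-1,-0.0026,0.0388,0,0],[-1,-0.0026,0.0388,0,0],[-1,-0.0026,0.0388,0,0],[-1,-0.0026,0.0388,0,0],[-1,-0.0026,0.0388,0,0]]' | grep -E "tcp|wrist_f"
python3 -m jog '[[-1,-0.0026,0.0388,0,0],[-1,-0.0026,0.0388,0,0],[-1,-0.03,-0.002,0,0],[-1,-0.03,-0.002,0,0],[-1,0,0,0,0]]' | grep -E "tcp|wrist_f"
python3 - <<'E'
from tip import *
w=cam("wrist");save(w,"w34.png");p,R=pose();print(p.round(4),env.get_state()["clock"],np.degrees(np.arctan2(R[1,0],R[0,0])))
print("filter exp",proj(w,[.574,.347,.071],1),"catch",proj(w,[.470,.3397,.054],1))
im=w["img"].astype(int);m=((im[:,:,0]-im[:,:,2]>50)&(im[:,:,0]>im[:,:,1]+10)&(im[:,:,1]>im[:,:,2]+15)).astype(np.uint8)
n,l,st,ce=cv2.connectedComponentsWithStats(m)
for i in range(1,n):
    if st[i,4]>15:print(st[i],ce[i].round(1),atz(w,*ce[i],.07,1).round(4))
from loc import redblob
for nm in("side","scene"):
    k=cam(nm);save(k,nm+"34.png");print(nm,[(r[0],r[1],r[2]) for r in redblob(k)],proj(k,[.459,-.1175,.155]),proj(k,[.459,-.1175,.078]))
E
```

```text
tcp_pos: [0.4005, 0.0757, 0.2205]
wrist_force: [0.5, 0.4, 0.1]
tcp_pos: [0.4002, 0.2708, 0.2204]
wrist_force: [0.8, -1.4, -0.4]
tcp_pos: [0.4647, 0.348, 0.219]
wrist_force: [-0.4, 0.3, 0.6]
[0.4625 0.3472 0.219 ] 52.6 -176.1639824690051
filter exp [270.90476215 287.58011037] catch [270.13264292 190.93287237]
[ 47   0  44  18 509] [67.1  7.5] [0.2662 0.0987 0.07  ]
[267 180   8   4  24] [270.7 181.8] [0.457  0.3399 0.07  ]
[254 278  34  24 690] [270.7 290.9] [0.5789 0.347  0.07  ]
[295 329  16  25 311] [302.4 340.4] [0.6478 0.3893 0.07  ]
side [([336, 234, 8, 20, 88], array([340.5, 233.9]), array([337.6, 252.9])), ([246, 319, 20, 10, 66], array([246. , 320.9]), array([265.1, 327.6]))] [339.68749275 234.64856792] [337.05164952 251.94317777]
scene [([338, 250, 8, 24, 128], array([342.2, 250. ]), array([339.1, 273. ])), ([208, 334, 12, 7, 41], array([208.8, 335.3]), array([219., 340.]))] [341.25659896 250.60240075] [338.10982583 273.137459  ]
```

```bash
python3 -m jog '[[-1,-0.035,-0.0025,0,0],[-1,-0.04,-0.0025,0,0],[-1,-0.037,-0.0025,0.01,0],[-1,0,0,0.035,0],[-1,0,0,0.04,0]]' 25| grep -E "tcp|wrist_f"
python3 -m jog '[[-1,0,0,0.04,0],[-1,0,0,0.03,0],[-1,0,0,0.02,0],[-1,0,0,0.01,0],[-1,0,0,0,0]]' | grep -E "tcp|wrist_f"
python3 - <<'E'
from tip import *
w=cam("wrist");save(w,"w35.png");p,R=pose();print(p.round(4),env.get_state()["clock"])
im=w["img"].astype(int);m=((im[:,:,0]-im[:,:,2]>50)&(im[:,:,0]>im[:,:,1]+10)&(im[:,:,1]>im[:,:,2]+15)).astype(np.uint8)
n,l,st,ce=cv2.connectedComponentsWithStats(m)
for i in range(1,n):
    if st[i,4]>40:print(st[i],ce[i].round(1),atz(w,*ce[i],.068,1).round(4))
print(proj(w,[.574,.347,.068],1))
E
```

```text
tcp_pos: [0.5775, 0.3472, 0.1374]
wrist_force: [-0.3, -0.1, -0.5]
tcp_pos: [0.5706, 0.3456, 0.0328]
wrist_force: [0.1, -0.4, 0.6]
[0.5721 0.3463 0.035 ] 53.5833
[ 241  265   82   62 4152] [281.7 298.4] [0.579  0.3477 0.068 ]
[232 331   8   8  47] [235.6 334.2] [0.6019 0.3267 0.068 ]
[322 332   8   7  45] [325.4 334.7] [0.5993 0.3708 0.068 ]
[280.79631134 289.07240159]
```

```bash
python3 -m jog '[[-0.6,-0.0035,0.0005,0,0],[-0.3,0,0,0,0],[0,0,0,0,0],[0.3,0,0,0,0],[0.3,0,0,0,0]]' 30| grep -E "tcp|force|gap"
python3 -m jog '[[0.5,0,0,0,0],[0.5,0,0,0,0],[0.5,0,0,0,0]]' 30| grep -E "tcp|force|gap"
```

```text
tcp_pos: [0.5782, 0.3482, 0.0377]
wrist_force: [-1.4, -0.2, 6.8]
finger_gap: 0.0495
grip_force: 31.6
tcp_pos: [0.5782, 0.3482, 0.0377]
wrist_force: [-0.5, 0.0, 6.2]
finger_gap: 0.0491
grip_force: 31.6
```

```bash
python3 -m jog '[[0.5,0,0,-0.01,0],[0.5,0,0,-0.02,0],[0.5,0,0,-0.03,0],[0.5,0,0,-0.03,0],[0.5,0,0,-0.03,0]]' 40| grep -E "tcp|force|gap"
python3 -m jog '[[0.5,0.025,0.002,0,0],[0.5,0.036,0.0024,0,0],[0.5,0.036,0.0024,0,0],[0.5,0.036,0.0024,0,0],[0.5,0.036,0.0024,0,0]]' | grep -E "tcp|force|gap"
python3 -m jog '[[0.5,0.01,-0.025,0,0],[0.5,0.0026,-0.037,0,0],[0.5,0.0026,-0.037,0,0],[0.5,0.0026,-0.037,0,0],[0.5,0.0026,-0.037,0,0]]' | grep -E "tcp|force|gap"
python3 -m jog '[[0.5,0.001,-0.017,0,0],[0.5,0,0,0,0],[0.5,0,0,0,0]]' | grep -E "tcp|force|gap"
python3 - <<'E'
from tip import *
w=cam("wrist");save(w,"w36.png");p,R=pose();print(p.round(4),env.get_state()["clock"])
im=w["img"].astype(int);m=((im[:,:,0]-im[:,:,2]>50)&(im[:,:,0]>im[:,:,1]+10)&(im[:,:,1]>im[:,:,2]+15)).astype(np.uint8)
n,l,st,ce=cv2.connectedComponentsWithStats(m)
for i in range(1,n):
    if st[i,4]>300:print(st[i],ce[i].round(1))
m=(im.min(2)>170).astype(np.uint8);n,l,st,ce=cv2.connectedComponentsWithStats(m)
for i in range(1,n):
    if st[i,4]>1500:print("white",st[i],ce[i].round(1))
c=[(-.06,-.0775),(-.06,.0775),(.06,.0775),(.06,-.0775)];y=-.13
print([proj(w,[.403+a*np.cos(y)-b*np.sin(y),.155+a*np.sin(y)+b*np.cos(y),.023],1).round(0).tolist() for a,b in c])
E
```

```text
tcp_pos: [0.5761, 0.3474, 0.1571]
wrist_force: [-0.2, 0.6, -0.2]
finger_gap: 0.0485
grip_force: 41.9
tcp_pos: [0.4055, 0.3474, 0.1559]
wrist_force: [-0.6, 0.8, -0.5]
finger_gap: 0.0489
grip_force: 41.9
tcp_pos: [0.398, 0.1726, 0.1561]
wrist_force: [0.9, -2.0, -1.2]
finger_gap: 0.0485
grip_force: 41.9
tcp_pos: [0.3989, 0.1561, 0.1561]
wrist_force: [0.1, 0.6, -1.4]
finger_gap: 0.0483
grip_force: 41.9
[0.399  0.1568 0.156 ] 55.8
[ 148    0   77   43 1673] [183.5  23.1]
[ 237  237   84   70 5597] [278.5 270.7]
white [ 400    0  103  111 7366] [454.   50.9]
white [ 500   61   32  143 2155] [517.7 135.4]
white [  192   121   179   132 14135] [274.8 180.7]
white [ 423  202   91   96 4904] [465.6 245.1]
white [ 498  210   62  110 5010] [534.6 262.7]
[[206.0, 120.0], [370.0, 153.0], [340.0, 268.0], [190.0, 241.0]]
```

```bash
python3 -m jog '[[0.5,0,0,0.03,0],[0.5,0,0,0.04,0],[0.5,0,0,0.035,0],[0.5,0,0,0.02,0],[0.5,0,0,0.01,0]]' 40| grep -E "tcp|wrist_f"
python3 -m jog '[[0.5,0,0,0.006,0],[0.5,0,0,0.003,0],[0.5,0,0,0,0]]' | grep -E "tcp|wrist_f"
python3 -m jog '[[0.5,0,0,0.002,0],[0.5,0,0,0,0]]' | grep -E "tcp|wrist_f"
python3 -m jog '[[0.5,0,0,0.002,0],[0.5,0,0,0,0]]' | grep -E "tcp|wrist_f"
```

```text
tcp_pos: [0.3961, 0.1575, 0.0173]
wrist_force: [-0.1, 0.5, -0.3]
tcp_pos: [0.3988, 0.1574, 0.0112]
wrist_force: [-0.3, -0.2, 0.6]
tcp_pos: [0.3995, 0.1571, 0.0099]
wrist_force: [0.4, -0.0, -1.7]
tcp_pos: [0.3991, 0.1568, 0.0075]
wrist_force: [-0.3, 0.1, -0.3]
```

```bash
python3 -m jog '[[0.5,0,0,0.0015,0],[0.5,0,0,0,0]]' | grep -E "tcp|wrist_f"
python3 -m jog '[[0.5,0,0,0.0015,0],[0.5,0,0,0,0]]' | grep -E "tcp|wrist_f"
```

```text
tcp_pos: [0.3991, 0.1568, 0.0062]
wrist_force: [-0.9, -0.7, 3.2]
tcp_pos: [0.3991, 0.1568, 0.0061]
wrist_force: [-6.4, -1.3, 21.3]
```

```bash
python3 -m jog '[[0.5,0,0,-0.0015,0],[0.5,0,0,0,0]]' | grep -E "tcp|wrist_f"
python3 -m jog '[[0.1,0,0,0,0],[-0.3,0,0,0,0],[-0.6,0,0,0,0],[-0.8,0,0,0,0],[-0.8,0,0,0,0]]' 25| grep -E "tcp|wrist_f|gap"
python3 -m jog '[[-0.8,0,0,-0.01,0],[-0.8,0,0,-0.03,0],[-0.8,0,0,-0.04,0],[-0.8,0,0,-0.04,0],[-0.8,0,0,0,0]]' | grep -E "tcp|wrist_f|gap"
python3 - <<'E'
from tip import *
w=cam("wrist");save(w,"w37.png");p,R=pose();print(p.round(4),env.get_state()["clock"])
im=w["img"].astype(int);m=((im[:,:,0]-im[:,:,2]>50)&(im[:,:,0]>im[:,:,1]+10)&(im[:,:,1]>im[:,:,2]+15)).astype(np.uint8)
n,l,st,ce=cv2.connectedComponentsWithStats(m)
for i in range(1,n):
    if st[i,4]>300:print(st[i],ce[i].round(1),atz(w,*ce[i],.035,1).round(4))
s=cam("side");im=s["img"].astype(int);m=((im[:,:,0]-im[:,:,2]>60)&(im[:,:,1]>im[:,:,2]+25)).astype(np.uint8);n,l,st,ce=cv2.connectedComponentsWithStats(m)
print([(st[i].tolist(),ce[i].round(1).tolist()) for i in range(1,n) if st[i,4]>4 and 150<ce[i][0]<300 and 200<ce[i][1]<300],"catch@60",proj(s,[.470,.3397,.054]))
E
```

```text
tcp_pos: [0.3992, 0.1567, 0.0063]
wrist_force: [-0.2, 0.1, 1.4]
tcp_pos: [0.3984, 0.1566, 0.0054]
wrist_force: [0.0, -0.5, 0.9]
finger_gap: 0.0771
tcp_pos: [0.403, 0.1576, 0.1324]
wrist_force: [1.0, -0.0, 0.0]
finger_gap: 0.0769
[0.4019 0.1574 0.1296] 58.1833
[ 137    0   80   32 1538] [175.9  15.3] [0.2492 0.0638 0.035 ]
[ 255  175   46   43 1936] [277.5 195.8] [0.3969 0.1566 0.035 ]
[([191, 194, 10, 13, 77], [195.6, 200.1]), ([189, 238, 6, 6, 16], [191.0, 240.2]), ([238, 264, 14, 11, 125], [244.2, 268.6])] catch@60 [190.79740113 241.2338041 ]
```

```bash
python3 -c "
from workcell import env
print(env.hand_in())"
```

```text
the job is handed in; nothing more can be done
None
```

I handed the job in at about 58 s: the slide is at its last stop, the red screwdriver is upright in its stand, and the amber filter lies flat on the wipes. The screwdriver slipped from the grip on the way back and fell behind the stand, so I retrieved it. The wrist force peaked at about 36 N while I turned it tip-down against the stand's edge, and at about 21 N for a moment as I set the filter down. I could not confirm by picture that the catch sprang fully up, and I did not check the objects behind the stand after the fall.

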